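# Mix the tumbling media and hold the tumbler's lid at its loading mark

## Task

Take the wooden dowel out of its block and use it to stir the ceramic pieces all round the steel bowl until the large fresh ones and the small worn ones have all been pushed away from where they lay, keeping them all in the bowl, then stand the dowel back in the hole of its block. Next take the bench tumbler's sprung lid by its bow handle and raise it until the lid is in line with the setting hand on the quadrant at its right side, without moving that hand. Finish while still holding the lid steady there, so that I can scoop the media in, and leave the pipe tee, the carton and the bottle where they are.

Things in the scene. Friction and masses are not known exactly. Their poses are not given: they have to be found in the camera images.
- dowel_mid (a point): Plain round wooden dowel (the stirring stick), 12 mm across and 190 mm long, about 20 g; this point is its centre, 95 mm from either end, z along the dowel (up when it stands). At the start it stands upright, loose, in the hole of the block, top end 198 mm above the table.
- block_hole0 (a point): Centre of the mouth of the hole in the top of the dark wooden block (75 x 75 x 50 mm, heavy, does not move; it may be turned). The hole is round, 17 mm wide, with a 3 mm chamfer, 42 mm deep, so its floor is 8 mm above the table; the mouth is 50 mm above the table.
- bowl_floor (a point): Centre of the inner floor of the open steel bowl, 15 mm above the table. A rubber suction foot holds it; it does not move. Inside, the flat floor is about 57 mm in radius, the 3 mm wall flares to 73 mm 20 mm higher and 82 mm at the rim, 70 mm above the table. Bowl and block stand side by side on the right half of the table; either may be the outer one.
- dowel: The same dowel; origin at the centre of its lower end face (the foot), 95 mm below its centre.
- fresh0_mid (a point): Centre of a fresh ceramic tumbling piece: white standing cylinder 22 mm across, 20 mm high, 19 g, loose in the bowl. The five fresh ones start in one half of the bowl.
- fresh1_mid (a point): Centre of a fresh ceramic tumbling piece: white standing cylinder 22 mm across, 20 mm high, 19 g, loose in the bowl. The five fresh ones start in one half of the bowl.
- fresh2_mid (a point): Centre of a fresh ceramic tumbling piece: white standing cylinder 22 mm across, 20 mm high, 19 g, loose in the bowl. The five fresh ones start in one half of the bowl.
- fresh3_mid (a point): Centre of a fresh ceramic tumbling piece: white standing cylinder 22 mm across, 20 mm high, 19 g, loose in the bowl. The five fresh ones start in one half of the bowl.
- fresh4_mid (a point): Centre of a fresh ceramic tumbling piece: white standing cylinder 22 mm across, 20 mm high, 19 g, loose in the bowl. The five fresh ones start in one half of the bowl.
- worn0_mid (a point): Centre of a worn ceramic tumbling piece: white standing cylinder 17 mm across, 15 mm high, 10 g, loose in the bowl. The five worn ones start in the other half.
- worn1_mid (a point): Centre of a worn ceramic tumbling piece: white standing cylinder 17 mm across, 15 mm high, 10 g, loose in the bowl. The five worn ones start in the other half.
- worn2_mid (a point): Centre of a worn ceramic tumbling piece: white standing cylinder 17 mm across, 15 mm high, 10 g, loose in the bowl. The five worn ones start in the other half.
- worn3_mid (a point): Centre of a worn ceramic tumbling piece: white standing cylinder 17 mm across, 15 mm high, 10 g, loose in the bowl. The five worn ones start in the other half.
- worn4_mid (a point): Centre of a worn ceramic tumbling piece: white standing cylinder 17 mm across, 15 mm high, 10 g, loose in the bowl. The five worn ones start in the other half.
- bow_handle (a point): Black bow handle on the tumbler's lid near its front edge: round bar 12 mm thick, 120 mm long, parallel to the hinge, on two posts. Origin at the middle of the bar, 40 mm above the lid's top face; y along the bar, z out of the lid, x towards the hinge (level when shut). Bar 214 mm above the table when shut. Rigid with the lid.
- lid (a joint): Opening angle of the lid, rad: 0 shut, growing as the front edge rises, stop at 1.3. The hinge spring and the lid's weight pull it shut: lifting at the handle takes about 9 N at first and about 11 N at 0.7 rad; it falls shut if let go.
- lid_hinge (a point): Middle of the lid's hinge axis, at the far (+x) edge of the tumbler, 163 mm above the table. x of its frame points away from the front and turns with the lid; y along the hinge axis, parallel to the handle. The handle bar lies 205 mm in front of the axis and 51 mm above it when shut.
- lid_index (a point): Point on the right (-y) side edge of the lid, at mid thickness, 120 mm from the hinge axis; a short needle on the edge points towards it from the hinge. The lid is a flat steel frame 260 mm wide, 250 mm deep and 22 mm thick with a clear pane.
- mark (a joint): Angle of the setting hand, rad: the lid angle that it marks, in the same terms as the lid's own angle (0 level, growing upward). It is clamped somewhere between 0.40 and 0.70 and is not to be moved.
- mark_tip (a point): Point on the setting hand 120 mm from the hinge axis (its frame's x along the hand to the hinge). The hand: straight dark steel strip 8 x 115 mm with a thin point, turning about the hinge pin at the tumbler's right (-y) side, 19 mm outside the lid's edge, by a pale curved tick strip; 16 mm clamp nut on it. Lid at the mark: its side edge is parallel to the hand and, from the side, in line with it.
- pipe_tee_mid (a point): White plastic pipe tee, 74 mm long, 34 mm high, lying on the table near the robot; centre. Leave alone.
- carton_mid (a point): Closed cardboard carton 90 x 130 x 50 mm between the tumbler and the bottle, beyond the bowl and block; centre. Leave alone.
- bottle_mid (a point): White plastic bottle, 52 mm across, 110 mm high, beyond the bowl and block; centre. Leave alone.
Not all that is in view belongs to the job. Of the things that look like the part that bears block_hole0, take the one that is farthest from the robot's base at the start. Of the things that look like the part that bears bowl_floor, the larger one is meant.

How it is judged:
By the outcome, as a careful person would: the job done as asked, in the order asked, and still so for the second after the job is handed in, while the arm keeps its last pose, push and grip.
It also fails if it takes over 72 s, if anything falls off the work surface, if the arm or the gripper's body presses on something with over 40 N, if the wrist force passes 120 N, or if a joint passes its speed limit or range.

## Robot

A 6-joint arm with a two-finger parallel gripper is mounted at the origin on the work surface. World frame = base frame: x ahead of the robot, y to its left, z up, the work surface at z = 0. Lengths are in m, angles in rad, forces in N, time in s.
With the tool pointing down it reaches from about 0.375 to 0.9 m from the base axis. Payload 3.1 kg.
Tool frame: the origin (TCP) lies at the very end of the fingers, on their centre line; the grasp point (between the pads) lies 19 mm behind it; x points along the fingers, z is the direction in which the jaws open and shut, and the axes are right-handed (so a half turn about x gives the same grasp; the last joint's range is limited). The gripper opens to 85 mm and grips with 20 to 120 N. Pads are 22 mm wide; open, the fingers measure 114 mm over their backs; the gripper's body (76 mm by 85 mm) begins 54 mm behind the grasp point. The pads swing forward as they close: fully open they stand 13 mm farther back than shut.
Start: joints at [-1.385, 0.527, 1.433, -0, 1.181, -0.178], TCP at [0.223, -0.584, 0.231] pointing down, gripper open.
Joint ranges: [-3.08, 3.08], [-0.75, 2.2], [0.22, 2.44], [-1.43, 4.57], [0, 2.65], [-2.85, 2.85]. Speed limits (rad/s): [2.79, 2.79, 3.14, 3.14, 3.14, 3.14].

## Interface

Orientations are given as a unit quaternion [x, y, z, w].
In Python, from station import manip, viewer, job gives the robot as it stands.
- The arm moves only by the tool move_arm, never from a script. Its argument "deltas" is one flat list of numbers, 7 for each row, row after row: the finger opening in mm, from 0 to 85.4, then the shift along the tool's x, y, z in mm, then the turn, a rotation vector about the tool's x, y, z in degrees. In form: [jaw, tx, ty, tz, rx, ry, rz, jaw, tx, ty, tz, rx, ry, rz, ...]. A call has 1 to 10 rows; each row shifts and turns the commanded pose from where the row before left it, along the tool's axes as they then stand; what a row does not reach is not made up. A row lasts 1/10 s, in which the tool goes at most 50 mm and 8.59 degrees, less where a joint would pass 70% of its speed; a pose out of reach is approached as far as the arm can. A call is refused whole if a number of a shift passes 50 or a number of a turn 8.59, either way. A call with a gripper value outside its range is refused whole. The fingers move at their own pace and stop on an object; "force" is the grip in N (left out, the last holds). Time passes only in rows, so rows that do not move let the fingers close. It gives the time, the measured TCP pose, the force and the opening at its end, in the units of the state.
- manip.sense(): the state, without advancing time (a new reading comes with each control period).
- viewer.snapshot(name): name is "side" or "top" or "wrist"; returns a dict with "image" (384x512x3 uint8, red, green, blue), "depth" (384x512 float32, m along the optical axis (not along the pixel's ray), 0 where there is no reading), "fovy" (degrees; the focal length in pixels is half the picture's height over the tangent of half this angle, whatever the lens; pixels are square), "cx", "cy" (the principal point, pixels), "R" (3x3) and "t" (3): a world point X has camera coordinates R X + t. Camera axes: x right, y down, z forward; pixel columns grow to the right and rows downward; lengths in m; the calibration is good to about 2 mm. The wrist camera is an equidistant fisheye: a pixel r from the principal point sees the ray r / f radians off the axis. A picture is of the moment at which its call begins.
- job.sign_off(): hands the job in, once; it reports no verdict.
The state is a dict: "t": time; "q": joint angles; "qd": joint speeds; "tau": joint torques, N m; "tcp_pos": TCP position; "tool_rot": TCP orientation; "force": force on the tool from outside, world axes, zero at the start; "ft_torque": the same for the moment, N m; "finger_gap": opening from 0.0 (shut) to 1.0 (fully open).
Only numpy, scipy, OpenCV 4.12 (cv2) and the standard library are available. Lean on these libraries where they do the work, as an engineer would, in place of code of your own. Each camera call takes 0.05 s, during which the arm holds its last target.

## Working session

There is one attempt and no reset: what is moved stays moved. The work goes in short steps, Python scripts to look and compute and a tool call to move; the robot and the scene stay as the last step left them, time stands still between calls to the robot, and variables do not carry over. Pictures are saved under pics/ and viewed, and the job is handed in when it is done.

Besides the shell and the picture viewer there is one more tool, called after ">>>" as name(argument=value, ...), one argument or row to a line, values as JSON. move_arm: Moves the arm, as the interface text tells. Its arguments: {"type":"object","properties":{"deltas":{"type":"array"},"force":{"type":"number"}},"required":["deltas"]}

```bash
ls -la; mkdir -p pics
cat > h.py <<'E'
import numpy as np, cv2
from station import manip, viewer, job
from scipy.spatial.transform import Rotation as Rn
def snap(n,fn=None):
    s=viewer.snapshot(n)
    if fn: cv2.imwrite('pics/'+fn,s['image'][:,:,::-1])
    np.save('pics/'+(fn or n)+'.npy',s,allow_pickle=True)
    return s
def f(s): return 192/np.tan(np.radians(s['fovy']/2))
def world(s,u,v,d=None):
    if d is None: d=s['depth'][int(round(v)),int(round(u))]
    F=f(s); c=np.array([(u-s['cx'])/F*d,(v-s['cy'])/F*d,d])
    return s['R'].T@(c-s['t'])
def ray(s,u,v,fish=False):
    F=f(s); x=(u-s['cx'])/F; y=(v-s['cy'])/F
    if fish:
        r=np.hypot(x,y); k=np.sin(r)/r if r>1e-9 else 1; c=np.array([x*k,y*k,np.cos(r)])
    else: c=np.array([x,y,1.])
    return -s['R'].T@s['t'], s['R'].T@(c/np.linalg.norm(c))
def atz(s,u,v,z,fish=False):
    o,d=ray(s,u,v,fish); return o+d*(z-o[2])/d[2]
def proj(s,X,fish=False):
    c=s['R']@np.asarray(X)+s['t']; F=f(s)
    if fish:
        r=np.hypot(c[0],c[1]); th=np.arctan2(r,c[2]); return np.array([s['cx']+F*th*c[0]/r,s['cy']+F*th*c[1]/r])
    return np.array([s['cx']+F*c[0]/c[2],s['cy']+F*c[1]/c[2]])
def load(fn): return np.load('pics/'+fn+'.npy',allow_pickle=True).item()
E
python3 - <<'E'
from h import *
for n in ['side','top','wrist']:
    s=snap(n,n+'0.png'); print(n,s['fovy'],s['cx'],s['cy'],-s['R'].T@s['t'],s['R'])
print(manip.sense())
E
```

```text
total 12
drwxr-xr-x  3 agent agent 4096 Dec  6 07:10 .
drwxr-xr-x 23 root  root  4096 Dec  6 07:09 ..
drwxr-xr-x  2 agent agent 4096 Dec  6 07:10 pics
side 44.499596483384856 257.49704595320986 192.6659528874475 [0.47521537 0.79351664 0.89466499] [[-0.9930398  -0.11769088 -0.00456247]
 [-0.07511147  0.66265462 -0.74514906]
 [ 0.09072059 -0.73961998 -0.66688234]]
top 45.766430889118624 252.1096164470395 190.7549038153832 [ 0.34407182 -0.07805758  1.18443981] [[ 0.11302024 -0.99356995  0.00672091]
 [-0.96543401 -0.11141367 -0.23563565]
 [ 0.2348693   0.020143   -0.97181823]]
wrist 65.70646984690485 253.85360960507973 187.08323702466203 [ 0.28660452 -0.55999684  0.37222266] [[ 0.35698902 -0.93410688 -0.0017807 ]
 [-0.89873556 -0.34398949  0.27192943]
 [-0.25462369 -0.09547545 -0.96231555]]
{'t': 0.15, 'q': array([-1.38448456e+00,  5.28254307e-01,  1.43359647e+00,  3.91119597e-05,
        1.18142429e+00, -1.78523861e-01]), 'qd': array([-0.00110786, -0.00288656, -0.00509878,  0.00052395,  0.00119788,
       -0.00195814]), 'tau': array([ 3.89700299e-04, -4.42742229e+01, -1.78276849e+01, -2.80362437e-04,
        5.58790925e-03, -3.77235054e-06]), 'tcp_pos': array([ 0.22291831, -0.58330948,  0.23056106]), 'tool_rot': array([ 0.40143231,  0.58281792, -0.40057623,  0.58199146]), 'force': array([-0.14419143,  0.41811804, -0.63583035]), 'ft_torque': array([ 0.01400403, -0.01261359, -0.02866177]), 'finger_gap': 0.9977935851989588}
```

View pics/side0.png

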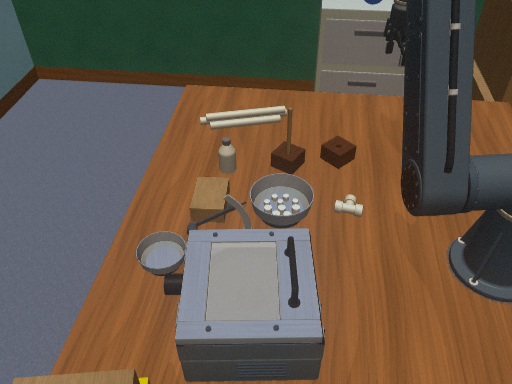

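View pics/top0.png

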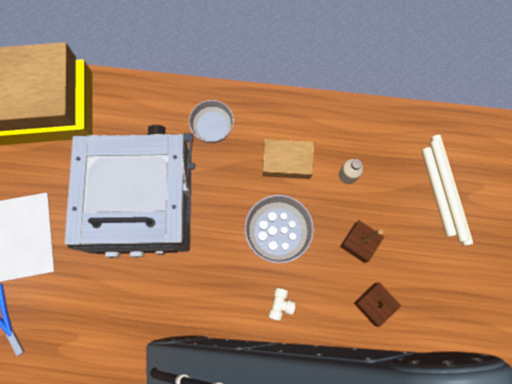

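View pics/wrist0.png

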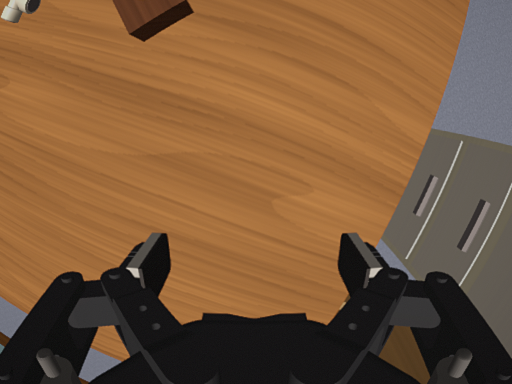

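The side view shows two dark blocks: one with the dowel at (288,157) and an empty one at (338,152). It also shows two bowls, the media bowl at (282,200) and an empty one at (162,254). In the top view these are blocks (362,241) and (378,303), and bowls (279,228) and (212,121). The tumbler lid has its black bow at (122,221), and its quadrant is on the right at about (188,165).

Run:
```python
from h import *
t=load('top0.png'); s=load('side0.png')
for n,u,v in [('dowelblk',362,245),('emptyblk',378,303),('bowl',279,228),('bowl2',212,121),('tee',282,304),('bottle',352,170),('carton',288,158),('bow',122,221),('dowtop',380,232),('hand',187,165)]:
    print(n,world(t,u,v),t['depth'][v,u])
for n,u,v in [('dowtop',289,110),('emptyblk',338,145),('bow',293,270),('bowlfl',282,200)]:
    print(n,world(s,u,v))
def big(s,x0,y0,x1,y1,k,fn): cv2.imwrite('pics/'+fn,cv2.resize(s['image'][y0:y1,x0:x1,::-1],None,fx=k,fy=k,interpolation=cv2.INTER_CUBIC))
big(t,230,130,430,330,3,'c1.png'); big(s,180,90,360,240,4,'c2.png'); big(t,55,100,255,260,4,'c3.png'); big(s,150,180,340,320,4,'c4.png')
```

```text
dowelblk [ 0.51135902 -0.34331054  0.04873839] 1.137643
emptyblk [ 0.37596986 -0.40049079  0.01022853] 1.142117
bowl [ 0.53604089 -0.13442008  0.01409726] 1.1813126
bowl2 [0.81127497 0.07832556 0.01152673] 1.25274
tee [ 0.34627122 -0.1600352   0.02579281] 1.1248596
bottle [ 0.6912035  -0.29857497  0.08774631] 1.1428754
carton [ 0.71628649 -0.13772651  0.05067056] 1.1880375
bow [0.47906948 0.21165388 0.21903589] 0.9757396
dowtop [ 0.52228531 -0.34600174  0.19810393] 0.9949989
hand [0.65294756 0.11252079 0.10031735] 1.1299542
dowtop [ 0.52401162 -0.33731392  0.19340958]
emptyblk [ 0.37129809 -0.40042023  0.04013384]
bow [0.47797367 0.24616046 0.21830301]
bowlfl [ 0.52338603 -0.14613762  0.02738664]
```

View pics/c1.png

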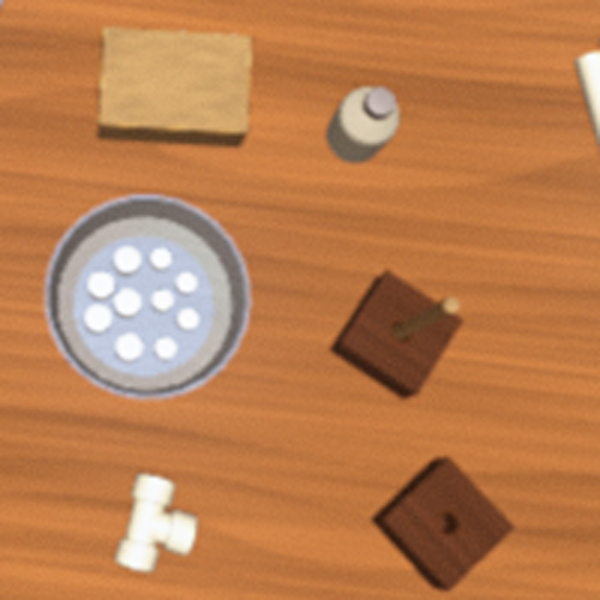

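View pics/c2.png

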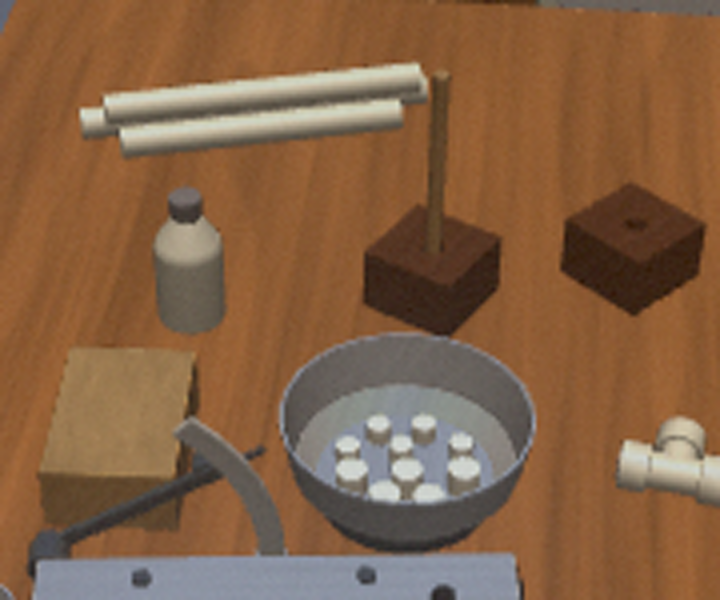

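View pics/c3.png

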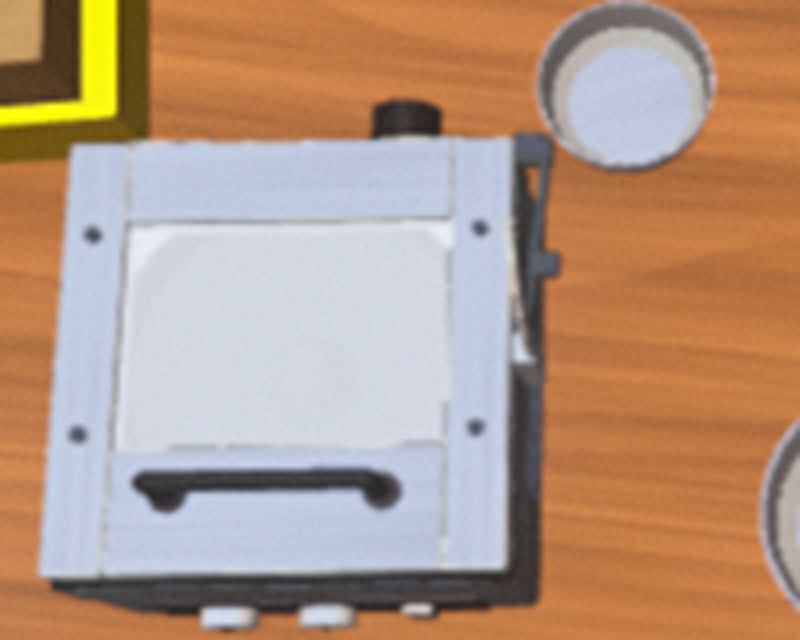

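View pics/c4.png

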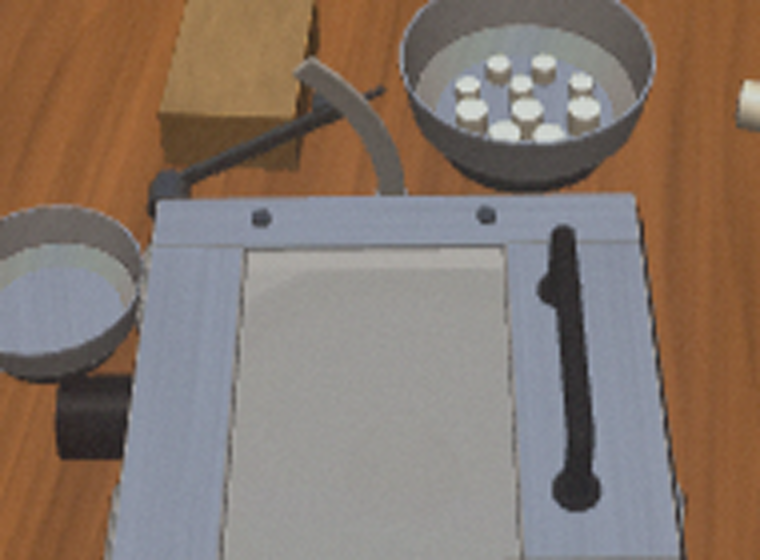

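```bash
cat > meas.py <<'E'
from h import *
from scipy.optimize import least_squares
def tri(obs):
    # obs: list (s,u,v[,fish])
    A=np.zeros((3,3));b=np.zeros(3);L=[]
    for o in obs:
        c,d=ray(*o); P=np.eye(3)-np.outer(d,d); A+=P;b+=P@c; L.append((c,d))
    X=np.linalg.solve(A,b)
    return X,[np.linalg.norm(np.cross(X-c,d)) for c,d in L]
def allw(s):
    v,u=np.mgrid[0:384,0:512]; d=s['depth']; F=f(s)
    C=np.stack([(u-s['cx'])/F*d,(v-s['cy'])/F*d,d],-1)-s['t']
    return C@s['R']
E
python3 - <<'E'
from meas import *
t=load('top0.png'); s=load('side0.png')
W=allw(t);S=allw(s)
k=t['image'].sum(-1)
# bar
for nm,s_,Wd in [('top',t,W),('side',s,S)]:
    g=s_['image'].sum(-1)
    m=(Wd[...,2]>.205)&(Wd[...,2]<.235)&(g<200)&(Wd[...,0]>.42)&(Wd[...,0]<.53)&(Wd[...,1]>.1)&(Wd[...,1]<.35)
    P=Wd[m]; c=P.mean(0); U,_,V=np.linalg.svd(P-c); 
    pr=(P-c)@V[0]; print(nm,m.sum(),c,V[0],pr.min(),pr.max(), c+V[0]*(pr.min()+pr.max())/2,np.percentile(P[:,2],[5,50,95]))
# lid plane
m=(W[...,2]>.15)&(W[...,2]<.195)&(W[...,1]>.05)&(W[...,1]<.4)&(W[...,0]>.4)
print(np.percentile(W[m][:,2],[5,50,95]), np.percentile(W[m][:,0],[0.5,99.5]),np.percentile(W[m][:,1],[.5,99.5]))
P=W[m][:,:2].astype(np.float32); r=cv2.minAreaRect(P); print('lid rect',r, cv2.boxPoints(r))
# dowel top & bottom
print('dowtop',tri([(t,230+451/3,130+304/3),(s,180+441/4,90+75/4)]))
print('dowbase at z=.05',atz(t,230+401/3,130+332/3,.05),atz(s,180+435/4,90+253/4,.05))
# block tops
for c,r in [((350,430),(215,270)),((350,410),(280,330))]:
    pass
mb=(W[...,2]>.044)&(W[...,2]<.056)&(W[...,0]>.33)&(W[...,0]<.6)&(W[...,1]<-.27)&(W[...,1]>-.47)
n,lab=cv2.connectedComponents(mb.astype(np.uint8))
for i in range(1,n):
    if (lab==i).sum()>100:
        r=cv2.minAreaRect(W[lab==i][:,:2].astype(np.float32)); print('blk',(lab==i).sum(),r,np.hypot(*r[0]))
# bowl rims
for (x,y) in [(.536,-.145),(.81,.07)]:
    m=(W[...,2]>.05)&(W[...,2]<.085)&(np.hypot(W[...,0]-x,W[...,1]-y)<.12)&(k>0)
    m&=~((W[...,0]>.65)&(W[...,1]<-.05))
    P=W[m]; z=np.percentile(P[:,2],98); P=P[P[:,2]>z-.008]
    h=cv2.minEnclosingCircle(P[:,:2].astype(np.float32)); print('bowl',z,h,len(P))
# hand
L=atz
E
```

```text
top 185 [0.48022326 0.22083599 0.21850849] [-0.13554932  0.99067504  0.01376007] -0.0659776392282399 0.0628754437276233 [0.48043351 0.21929936 0.21848715] [0.21397516 0.21893958 0.22214118]
side 345 [0.47955215 0.2347692  0.2180241 ] [-0.13270534  0.99099221 -0.01799245] -0.0720194394480325 0.05732426968932804 [0.48052721 0.2274878  0.2181563 ] [0.21365651 0.21847269 0.22083459]
[0.16612728 0.17218648 0.17657964] [0.42438107 0.70215856] [0.0909042  0.36678119]
lid rect ((0.5645471215248108, 0.22090190649032593), (0.2635369300842285, 0.28216812014579773), 7.606895923614502) [[0.41526216 0.34330142]
 [0.45261437 0.0636165 ]
 [0.7138321  0.0985024 ]
 [0.6764799  0.3781873 ]]
dowtop (array([ 0.52305607, -0.34819383,  0.19145912]), [np.float64(0.001969270520463285), np.float64(0.001969270520463434)])
dowbase at z=.05 [ 0.52250022 -0.34655688  0.05      ] [ 0.51838401 -0.32847365  0.05      ]
blk 811 ((0.5246052145957947, -0.346748948097229), (0.07532167434692383, 0.07625969499349594), 61.61620330810547) 0.6288445469173082
blk 944 ((0.3737529218196869, -0.39298519492149353), (0.07503007352352142, 0.07614273577928543), 47.905113220214844) 0.5423362517813439
bowl 0.07423048370342283 ((0.5274338722229004, -0.1319623440504074), 0.08493983745574951) 323
bowl 0.05397566383238989 ((0.7977365851402283, 0.07561338692903519), 0.05970403179526329) 41
```

Run:
```python
from meas import *
t=load('top0.png'); s=load('side0.png')
print(proj(s,[.5246,-.3467,.05]),proj(s,[.5246,-.3467,.198]),proj(t,[.5246,-.3467,.05]),proj(t,[.5246,-.3467,.198]))
img=cv2.resize(s['image'][80:200,240:380,::-1],None,fx=5,fy=5,interpolation=cv2.INTER_CUBIC)
for X in [[.5246,-.3467,.05],[.5246,-.3467,.198]]:
    p=(proj(s,X)+.5-np.array([240,80]))*5; cv2.circle(img,tuple(p.astype(int)),4,(0,255,0),1)
cv2.imwrite('pics/d1.png',img)
img=cv2.resize(t['image'][190:290,300:440,::-1],None,fx=5,fy=5,interpolation=cv2.INTER_CUBIC)
for X in [[.5246,-.3467,.05],[.5246,-.3467,.198]]:
    p=(proj(t,X)+.5-np.array([300,190]))*5; cv2.circle(img,tuple(p.astype(int)),4,(0,255,0),1)
cv2.imwrite('pics/d2.png',img)
```

```text
[287.09939231 149.47009101] [289.0841568  106.78463879] [363.77017965 239.84224851] [380.35518919 230.99959417]
```

View pics/d1.png

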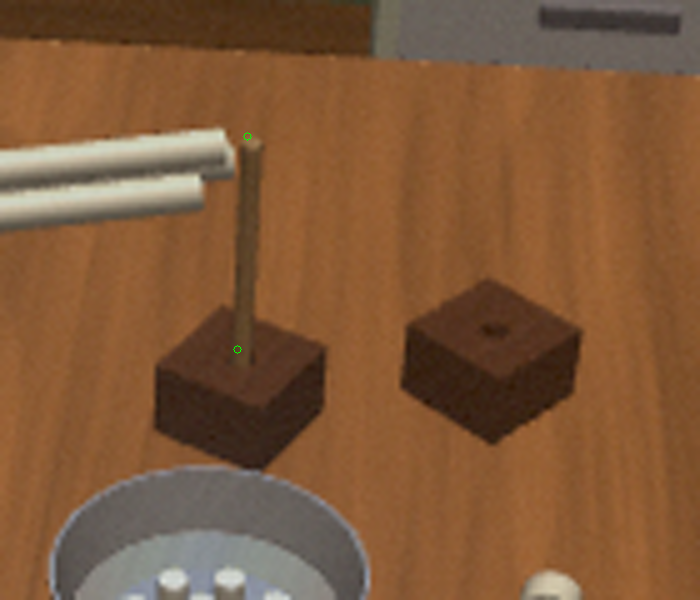

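View pics/d2.png

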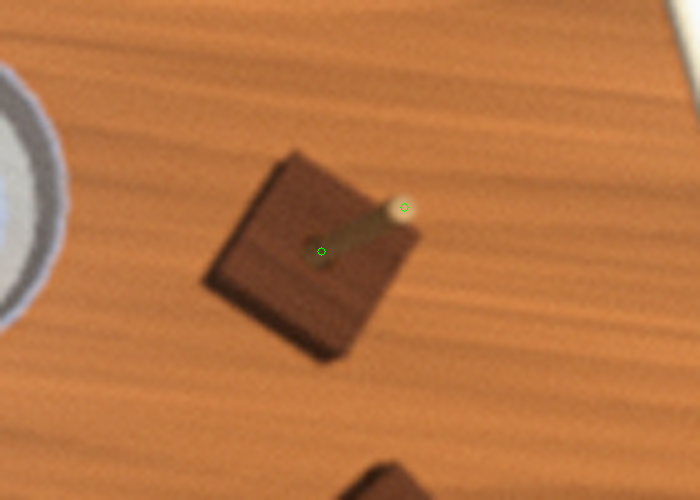

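```bash
cat >> h.py <<'E'
def toolR(): 
    st=manip.sense(); return st, Rn.from_quat(st['tool_rot']).as_matrix()
def st():
    s,R=toolR(); print('t',round(s['t'],2),'tcp',s['tcp_pos'].round(4),'F',s['force'].round(2),'gap',round(s['finger_gap']*85.4,1),'q',s['q'].round(3)); print(R.round(3)); return s,R
def goal(P,Rg=None):
    s,R=toolR(); print('shift mm (tool)',(R.T@(np.array(P)-s['tcp_pos'])*1000).round(1), end=' ')
    if Rg is not None: print('rotvec deg',np.degrees(Rn.from_matrix(R.T@Rg).as_rotvec()).round(2))
    else: print()
E
python3 - <<'E'
from h import *
s,R=st(); w=load('wrist0.png')
print('cam in tool',R.T@(-w['R'].T@w['t']-s['tcp_pos'])); print('Rcam*Rtool',(w['R']@R).round(4))
E
```

```text
t 0.15 tcp [ 0.2229 -0.5833  0.2306] F [-0.14  0.42 -0.64] gap 85.2 q [-1.384  0.528  1.434  0.     1.181 -0.179]
[[-0.     0.934  0.357]
 [ 0.002  0.357 -0.934]
 [-1.     0.    -0.002]]
cam in tool [-0.14164028  0.06785976  0.00071008]
Rcam*Rtool [[ 1.000e-04  2.000e-04  1.000e+00]
 [-2.723e-01 -9.622e-01  2.000e-04]
 [ 9.622e-01 -2.723e-01 -1.000e-04]]
```

>>> move_arm(
  deltas=[85,0,0,0,7,0,0,85,0,0,0,7,0,0,85,0,0,0,6.9,0,0,85,-5,30,-20,0,0,0,85,-5,40,-20,0,0,0,85,0,40,-20,0,0,0,85,0,40,-20,0,0,0,85,0,40,-20,0,0,0,85,0,0,0,0,0,0],
  force=50,
)

```text
t: 1.05
tcp_pos: [0.4176, -0.4803, 0.241]
tool_rot: [0.499, 0.502, -0.498, 0.502]
force: [-0.4, -0.0, 0.3]
finger_gap: 0.996
```

Run:
```python
from h import *
st(); s=snap('wrist','w1.png')
for X in [[.5235,-.347,.198],[.5235,-.347,.05],[.5274,-.132,.07]]: print(proj(s,X,True))
```

```text
t 1.05 tcp [ 0.4176 -0.4803  0.241 ] F [-0.42 -0.01  0.26] gap 85.1 q [-1.032  0.533  1.392  0.003  1.217  0.532]
[[ 0.002  1.     0.006]
 [ 0.002  0.006 -1.   ]
 [-1.     0.002 -0.002]]
[64.44812731 63.2342339 ]
[138.44187886  76.87697641]
[ 0.36167672 94.51493343]
```

View pics/w1.png

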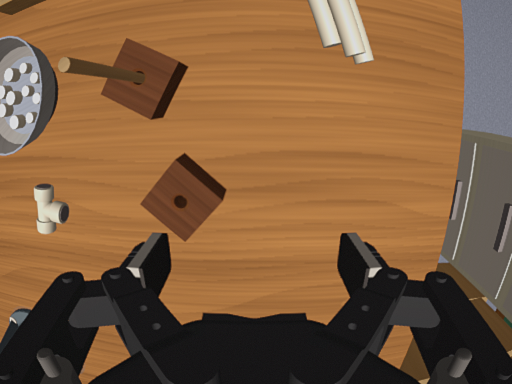

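The wrist view shows the dowel top at (64,64) and its hole at (139,77). Both match what I projected from (0.5235, -0.347). The empty, nearer block is at (181,200).

>>> move_arm(
  deltas=[85,0,24,-32,0,0,0,85,0,28,-34,0,0,0,85,0,28,-34,0,0,0,85,0,26,-33,0,0,0,85,0,0,0,0,0,0],
)

```text
t: 1.6
tcp_pos: [0.5205, -0.3472, 0.241]
tool_rot: [0.499, 0.502, -0.498, 0.501]
force: [0.1, -0.5, -0.0]
finger_gap: 0.993
```

Run:
```python
from h import *
from meas import tri
st(); s=snap('wrist','w2.png')
for X in [[.5235,-.347,.198],[.5235,-.347,.05],[.5274,-.132,.07]]: print(proj(s,X,True))
```

```text
t 1.6 tcp [ 0.5205 -0.3472  0.241 ] F [ 0.14 -0.55 -0.02] gap 84.8 q [-0.767  0.519  1.419  0.002  1.205  0.798]
[[-0.     1.     0.004]
 [ 0.002  0.004 -1.   ]
 [-1.    -0.    -0.002]]
[251.89399264 205.95276549]
[252.9897522  162.63789469]
[ 76.70445947 164.76279235]
```

View pics/w2.png

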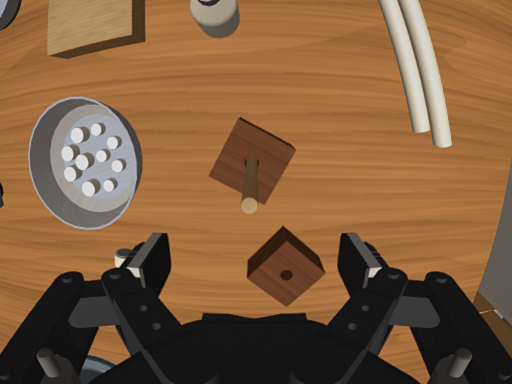

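The dowel top is at (250,206), centred between the fingers. I'll go down and grip it.

>>> move_arm(
  deltas=[85,17,3,-1,0,0,0,85,25,0,0,0,0,0,85,25,0,0,0,0,0,85,20,0,0,0,0,0,85,10,0,0,0,0,0,0,0,0,0,0,0,0,0,0,0,0,0,0,0,0,0,0,0,0,0,0,0,0,0,0,0,0,0,0,0,0,0,0,0,0],
  force=50,
)

```text
t: 2.65
tcp_pos: [0.5224, -0.35, 0.1452]
tool_rot: [0.5, 0.5, -0.5, 0.501]
force: [-0.5, 2.1, 2.8]
finger_gap: 0.141
```

Run:
```python
from h import *
st(); s=snap('wrist','w3.png')
```

```text
t 2.65 tcp [ 0.5224 -0.35    0.1452] F [-0.52  2.11  2.76] gap 12.0 q [-0.768  0.634  1.501  0.     1.005  0.803]
[[ 0.001  1.     0.   ]
 [-0.001  0.    -1.   ]
 [-1.     0.001  0.001]]
```

View pics/w3.png

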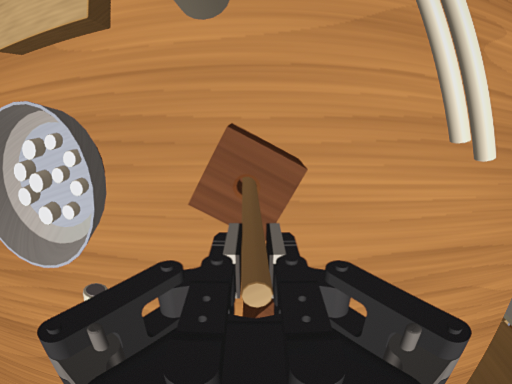

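>>> move_arm(
  deltas=[0,-10,0,0,0,0,0,0,-20,0,0,0,0,0,0,-25,0,0,0,0,0,0,-25,0,0,0,0,0,0,-20,0,0,0,0,0,0,-5,0,0,0,0,0,0,0,0,0,0,0,0],
)

```text
t: 3.4
tcp_pos: [0.5223, -0.3504, 0.2506]
tool_rot: [0.5, 0.499, -0.5, 0.501]
force: [-0.1, -0.3, 0.2]
finger_gap: 0.129
```

Run:
```python
from h import *
from meas import *
st(); s=snap('wrist','w4.png'); t=snap('top','t4.png')
big=cv2.resize(s['image'][100:320,:400,::-1],None,fx=2,fy=2,interpolation=cv2.INTER_CUBIC); cv2.imwrite('pics/w4b.png',big)
big=cv2.resize(t['image'][180:280,230:410,::-1],None,fx=4,fy=4,interpolation=cv2.INTER_CUBIC); cv2.imwrite('pics/t4b.png',big)
```

```text
t 3.4 tcp [ 0.5223 -0.3504  0.2506] F [-0.14 -0.3   0.16] gap 11.0 q [-0.768  0.512  1.403 -0.     1.224  0.803]
[[ 0.002  1.     0.   ]
 [-0.002  0.    -1.   ]
 [-1.     0.002  0.002]]
```

View pics/w4b.png

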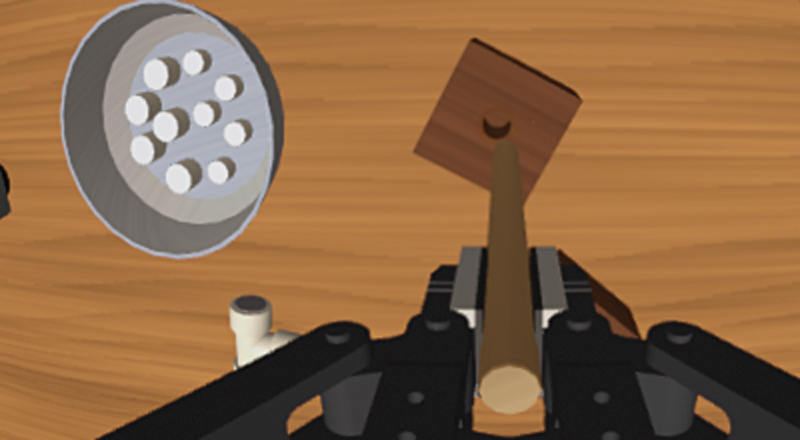

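View pics/t4b.png

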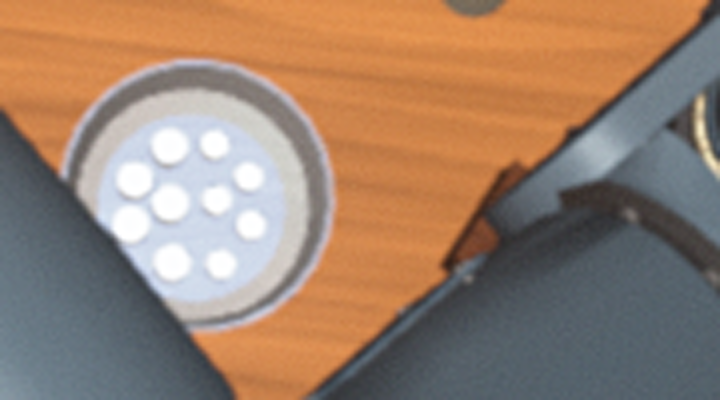

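```bash
cat > pieces.py <<'E'
from meas import *
def pieces(s,fish=False,C=None,big=None):
    im=s['image'].astype(int); 
    m=((im.min(-1)>215)).astype(np.uint8)
    n,lab,stt,cen=cv2.connectedComponentsWithStats(m)
    out=[]
    for i in range(1,n):
        if stt[i,4]<15: continue
        p=atz(s,*cen[i],.033,fish)[:2]
        if np.hypot(*(p-C))<.075: out.append((p,stt[i,4]))
    return out
E
python3 - <<'E'
from pieces import *
t=load('top0.png')
print('hole',atz(load('w4.png'),248.5,162,.05,True), 'hole w2',atz(load('w2.png'),251.5,162,.05,True),'w1',atz(load('w1.png'),139,77,.05,True))
c=atz(t,230+147.5/3-.3,130+296/3-.3,.07); print('rim c top',c)
for a in [(45,296),(250,296),(147.5,194),(147.5,398)]: print(np.hypot(*(atz(t,230+a[0]/3,130+a[1]/3,.07)-c)[:2]))
w=load('w2.png')
pts=np.array([(29.5,160),(141.5,165),(80,98),(88,229),(45,110),(133,125),(120,217),(42,205)],float)
P=np.array([atz(w,u,v,.07,True)[:2] for u,v in pts]);
r=least_squares(lambda x:np.hypot(*(P-x[:2]).T)-x[2],[.53,-.14,.08]);print('rim w2',r.x,r.fun.round(4))
w=load('w4.png')
pts=np.array([(31,155),(142,167),(89,228),(52,111),(116,114),(130,140),(50,205),(121,213)],float)
P=np.array([atz(w,u,v,.07,True)[:2] for u,v in pts]);
r=least_squares(lambda x:np.hypot(*(P-x[:2]).T)-x[2],[.53,-.14,.08]);print('rim w4',r.x,r.fun.round(4))
for p,a in pieces(t,C=c[:2]): print(((p-c[:2])*1000).round(1),a)
E
```

```text
hole [ 0.52461934 -0.34572765  0.05      ] hole w2 [ 0.52423337 -0.34530041  0.05      ] w1 [ 0.52329192 -0.34771243  0.05      ]
rim c top [ 0.52592342 -0.13149094  0.07      ]
0.0837245058478646
0.08527201260446171
0.08557890592552539
0.08403880665336767
rim w2 [ 0.52653148 -0.1343864   0.08599025] [-0.0012  0.001  -0.0045 -0.0023  0.0001  0.0052 -0.0034  0.005 ]
rim w4 [ 0.52749359 -0.13449045  0.08307683] [ 0.0025  0.0047  0.0009 -0.0017  0.0005 -0.003  -0.0014 -0.0025]
[36.4 18.9] 61
[40.8 -9.4] 36
[12.1 39.1] 60
[ 22.1 -33.6] 36
[-0.4 14.7] 63
[  4.9 -14.7] 38
[-16.3  38.7] 65
[ -8.9 -37.5] 39
[-38.2   9.8] 66
[-35.4 -21.3] 40
```

Run:
```python
from h import *
w=load('w4.png'); print('foot',atz(w,252.5,171.5,.1134,True)); print(proj(w,[.5223,-.3504,.1134],True),'top',proj(w,[.5223,-.3504,.3034],True))
```

```text
foot [ 0.52747624 -0.35053965  0.1134    ]
[252.35871701 176.72753813] top [251.20606798 299.58112387]
```

>>> move_arm(
  deltas=[0,0,-2,-25,0,0,0,0,0,-2,-35,0,0,0,0,0,-2,-40,0,0,0,0,0,-2,-40,0,0,0,0,0,-2,-40,0,0,0,0,0,-4,-35,0,0,0,0,0,0,0,0,0,0],
)

```text
t: 4.2
tcp_pos: [0.5055, -0.13, 0.2477]
tool_rot: [0.499, 0.503, -0.499, 0.499]
force: [-0.2, -1.2, -0.5]
finger_gap: 0.122
```

Run:
```python
from h import *
st(); s=snap('wrist','w5.png')
big=cv2.resize(s['image'][60:300,120:400,::-1],None,fx=2.5,fy=2.5,interpolation=cv2.INTER_CUBIC); cv2.imwrite('pics/w5b.png',big)
```

```text
t 4.2 tcp [ 0.5055 -0.13    0.2477] F [-0.21 -1.21 -0.5 ] gap 10.4 q [-4.670e-01  3.710e-01  1.666e+00  1.000e-03  1.112e+00  1.099e+00]
[[-0.005  1.     0.004]
 [ 0.004  0.004 -1.   ]
 [-1.    -0.005 -0.004]]
```

View pics/w5b.png

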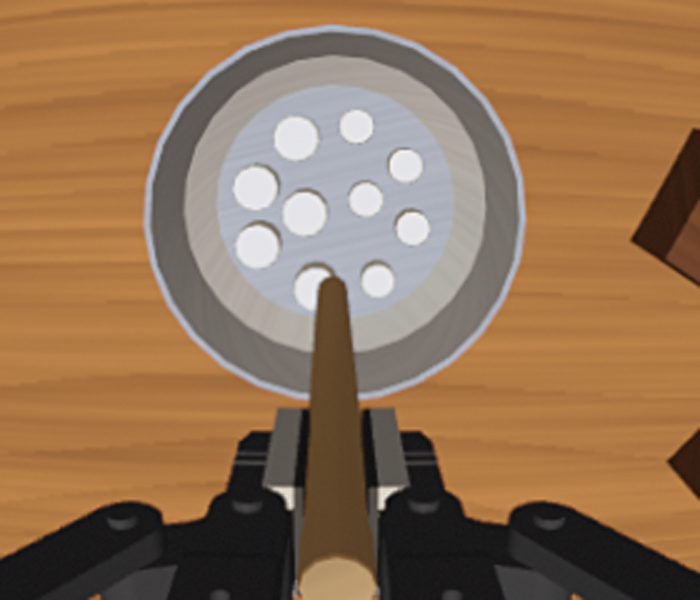

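Run:
```python
from meas import *
w=load('w5.png'); s,_=toolR()
q=np.array([(145,212),(525,212),(335,27),(335,398),(200,80),(470,80),(200,345),(470,345)],float)
# detect rim by my eye points only first 4
P=np.array([atz(w,120+a/2.5,60+b/2.5,.07,True)[:2] for a,b in q[:4]])
r=least_squares(lambda x:np.hypot(*(P-x[:2]).T)-x[2],[.53,-.14,.08]);print('rim',r.x,r.fun.round(4)); 
q=np.array([(217,200),(453,200),(335,86),(335,318)],float)
P=np.array([atz(w,120+a/2.5,60+b/2.5,.015,True)[:2] for a,b in q])
r=least_squares(lambda x:np.hypot(*(P-x[:2]).T)-x[2],[.53,-.14,.08]);print('floor',r.x,r.fun.round(4)); 
c=np.array([.5265,-.133])
q=np.array([(295,138),(257,187),(304,213),(259,245),(314,287),(357,126),(406,165),(366,199),(413,228),(378,280)],float)
for i,(a,b) in enumerate(q): print(((atz(w,120+a/2.5,60+b/2.5,.035 if i<5 else .03,True)[:2]-c)*1000).round(1))
print('foot',atz(w,252.8,171.8,.1105,True),s['tcp_pos'])
```

```text
rim [ 0.52672695 -0.13049408  0.0835098 ] [ 0.0005  0.0005 -0.0005 -0.0004]
floor [ 0.52615469 -0.13035529  0.05998326] [ 0.0002  0.0002 -0.0002 -0.0002]
[34.1 21.6]
[10.6 39.9]
[-2.  17.4]
[-17.7  39.4]
[-38.6  12.7]
[39.8 -7.8]
[ 21.2 -31.6]
[  4.3 -12.4]
[ -9.7 -35.7]
[-36.1 -19. ]
foot [ 0.50934452 -0.12962838  0.1105    ] [ 0.50672071 -0.13248295  0.24810238]
```

>>> move_arm(
  deltas=[0,10,-1,4,0,0,0,0,20,0,0,0,0,0,0,25,0,0,0,0,0,0,20,0,0,0,0,0,0,12,0,0,0,0,0,0,4,0,0,0,0,0,0,0,0,0,0,0,0],
)

```text
t: 4.95
tcp_pos: [0.5069, -0.1396, 0.1576]
tool_rot: [-0.5, -0.5, 0.5, -0.499]
force: [0.1, -0.5, -1.7]
finger_gap: 0.125
```

Run:
```python
from h import *
st(); s=snap('wrist','w6.png')
big=cv2.resize(s['image'][60:300,120:400,::-1],None,fx=2.5,fy=2.5,interpolation=cv2.INTER_CUBIC); cv2.imwrite('pics/w6b.png',big)
```

```text
t 4.95 tcp [ 0.5069 -0.1396  0.1576] F [ 0.05 -0.48 -1.67] gap 10.7 q [-0.481  0.501  1.753 -0.     0.889  1.091]
[[-0.001  1.    -0.001]
 [ 0.    -0.001 -1.   ]
 [-1.    -0.001 -0.   ]]
```

View pics/w6b.png

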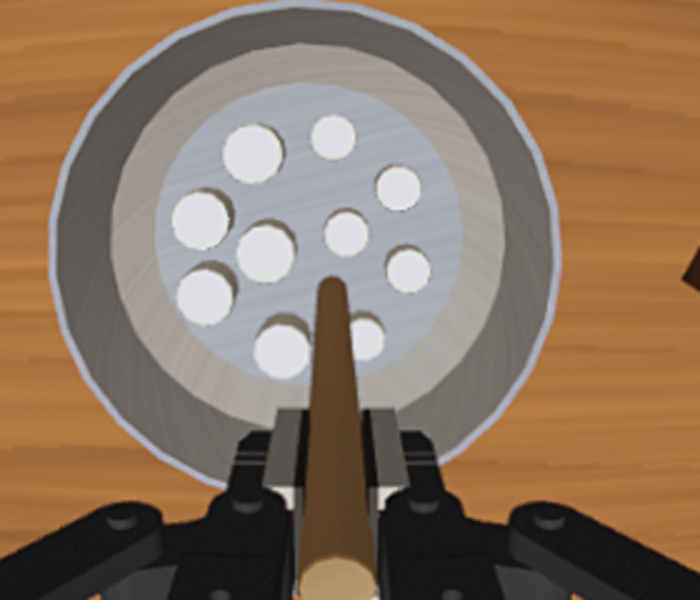

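```bash
cat > path.py <<'E'
import numpy as np,sys
def emit(cur,pts):
    cur=np.array(cur,float); o=[]
    for p in pts:
        d=np.round(np.array(p)-cur); cur+=d; o.append((int(d[0]),int(-d[1])))
    for i in range(0,len(o),10): print(','.join(f'0,0,{a},{b},0,0,0' for a,b in o[i:i+10]))
    print('end',cur)
E
python3 - <<'E'
from path import *
a=203;r=20;pts=[]
while a<760:
    if a<400: r=19
    elif a<480: r=min(36,r+2.6)
    else: r=36
    a+=np.degrees(11/r); pts.append((r*np.cos(np.radians(a)),r*np.sin(np.radians(a))))
print(len(pts)); emit((-19,-8),pts)
E
```

```text
25
0,0,8,8,0,0,0,0,0,11,3,0,0,0,0,0,10,-3,0,0,0,0,0,7,-8,0,0,0,0,0,2,-11,0,0,0,0,0,-5,-10,0,0,0,0,0,-7,-7,0,0,0,0,0,-10,-4,0,0,0,0,0,-11,1,0,0,0,0,0,-13,-1,0,0,0
0,0,-6,9,0,0,0,0,0,-3,11,0,0,0,0,0,1,11,0,0,0,0,0,3,10,0,0,0,0,0,7,9,0,0,0,0,0,9,6,0,0,0,0,0,10,4,0,0,0,0,0,11,0,0,0,0,0,0,11,-4,0,0,0,0,0,9,-6,0,0,0
0,0,6,-8,0,0,0,0,0,4,-11,0,0,0,0,0,1,-11,0,0,0,0,0,-3,-10,0,0,0,0,0,-6,-10,0,0,0
end [27. 24.]
```

>>> move_arm(
  deltas=[0,0,8,8,0,0,0,0,0,11,3,0,0,0,0,0,10,-3,0,0,0,0,0,7,-8,0,0,0,0,0,2,-11,0,0,0,0,0,-5,-10,0,0,0,0,0,-7,-7,0,0,0,0,0,-10,-4,0,0,0,0,0,-11,1,0,0,0,0,0,-13,-1,0,0,0],
)

```text
t: 6.0
tcp_pos: [0.4979, -0.1069, 0.1585]
tool_rot: [0.5, 0.5, -0.5, 0.5]
force: [0.4, 0.5, -0.8]
finger_gap: 0.124
```

Run:
```python
from h import *
st(); s=snap('wrist','w7.png')
big=cv2.resize(s['image'][60:300,120:400,::-1],None,fx=2.5,fy=2.5,interpolation=cv2.INTER_CUBIC); cv2.imwrite('pics/w7b.png',big)
```

```text
t 6.0 tcp [ 0.4979 -0.1069  0.1585] F [ 0.44  0.45 -0.83] gap 10.6 q [-0.431  0.481  1.793 -0.     0.867  1.14 ]
[[ 0.  1.  0.]
 [-0.  0. -1.]
 [-1.  0.  0.]]
```

View pics/w7b.png

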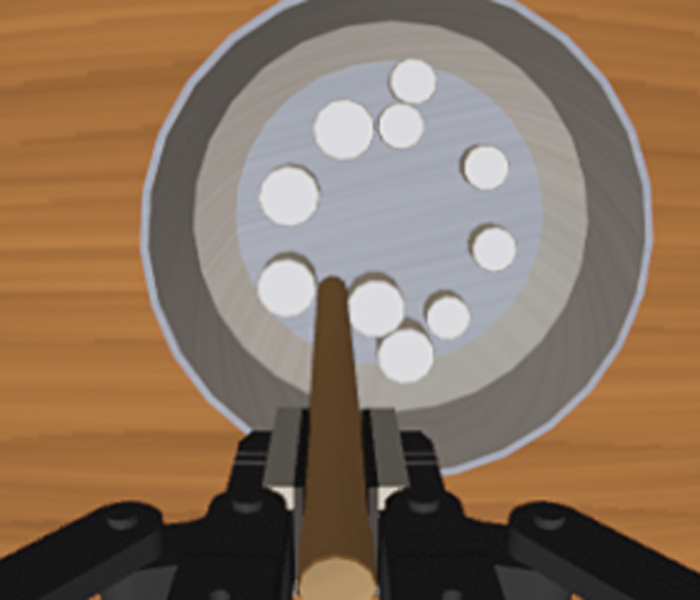

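>>> move_arm(
  deltas=[0,0,-6,9,0,0,0,0,0,-3,11,0,0,0,0,0,1,11,0,0,0,0,0,3,10,0,0,0,0,0,7,9,0,0,0,0,0,9,6,0,0,0,0,0,10,4,0,0,0,0,0,11,0,0,0,0,0,0,11,-4,0,0,0,0,0,9,-6,0,0,0],
)

```text
t: 7.05
tcp_pos: [0.551, -0.1567, 0.1581]
tool_rot: [0.499, 0.501, -0.501, 0.5]
force: [-3.9, -1.3, 2.1]
finger_gap: 0.119
```

Run:
```python
from h import *
st(); s=snap('wrist','w8.png')
big=cv2.resize(s['image'][60:300,120:400,::-1],None,fx=2.5,fy=2.5,interpolation=cv2.INTER_CUBIC); cv2.imwrite('pics/w8b.png',big)
```

```text
t 7.05 tcp [ 0.551  -0.1567  0.1581] F [-3.93 -1.31  2.09] gap 10.2 q [-0.471  0.554  1.634 -0.003  0.957  1.1  ]
[[-0.003  1.     0.001]
 [-0.001  0.001 -1.   ]
 [-1.    -0.003  0.001]]
```

View pics/w8b.png

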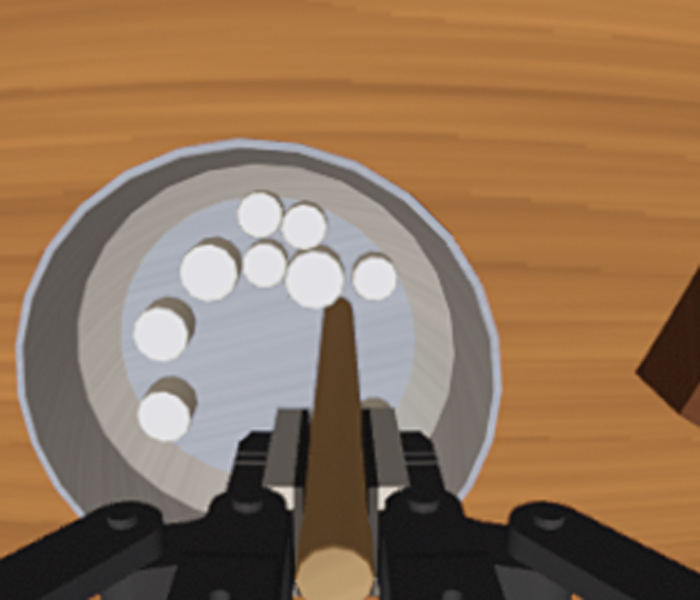

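>>> move_arm(
  deltas=[0,0,6,-8,0,0,0,0,0,4,-11,0,0,0,0,0,0,-11,0,0,0,0,0,-4,-10,0,0,0,0,0,-7,-9,0,0,0,0,0,-9,-6,0,0,0,0,0,-11,-3,0,0,0,0,0,-11,1,0,0,0],
)

```text
t: 7.9
tcp_pos: [0.5186, -0.0996, 0.1586]
tool_rot: [0.5, 0.499, -0.5, 0.501]
force: [2.4, -2.2, 0.4]
finger_gap: 0.123
```

Run:
```python
from h import *
st(); s=snap('wrist','w9.png')
big=cv2.resize(s['image'][60:300,120:400,::-1],None,fx=2.5,fy=2.5,interpolation=cv2.INTER_CUBIC); cv2.imwrite('pics/w9b.png',big)
```

```text
t 7.9 tcp [ 0.5186 -0.0996  0.1586] F [ 2.43 -2.16  0.42] gap 10.5 q [-0.402  0.501  1.748  0.     0.89   1.168]
[[ 0.002  1.     0.001]
 [-0.001  0.001 -1.   ]
 [-1.     0.002  0.001]]
```

View pics/w9b.png

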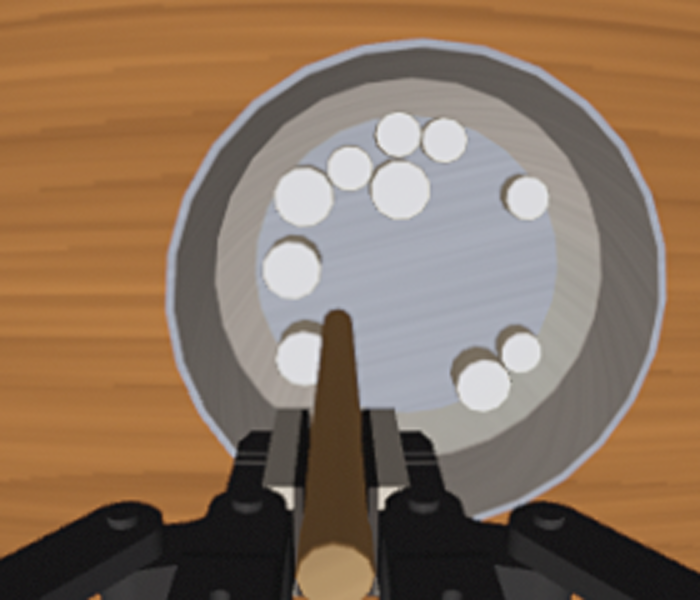

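Run:
```python
from path import *
a=129;r=33;pts=[]
while a<129+400:
    r=min(40,r+1.5)
    a+=np.degrees(12/r); pts.append((r*np.cos(np.radians(a)),r*np.sin(np.radians(a))))
print(len(pts)); emit((-21,26),pts)
```

```text
23
0,0,-9,8,0,0,0,0,0,-5,11,0,0,0,0,0,-2,11,0,0,0,0,0,1,12,0,0,0,0,0,6,10,0,0,0,0,0,9,8,0,0,0,0,0,11,5,0,0,0,0,0,12,1,0,0,0,0,0,12,-2,0,0,0,0,0,10,-6,0,0,0
0,0,8,-9,0,0,0,0,0,6,-10,0,0,0,0,0,2,-12,0,0,0,0,0,-2,-12,0,0,0,0,0,-4,-11,0,0,0,0,0,-8,-9,0,0,0,0,0,-11,-6,0,0,0,0,0,-11,-3,0,0,0,0,0,-12,1,0,0,0,0,0,-11,4,0,0,0
0,0,-10,7,0,0,0,0,0,-7,10,0,0,0,0,0,-3,11,0,0,0
end [-39.   7.]
```

>>> move_arm(
  deltas=[0,0,-9,8,0,0,0,0,0,-5,11,0,0,0,0,0,-2,11,0,0,0,0,0,1,12,0,0,0,0,0,6,10,0,0,0,0,0,9,8,0,0,0,0,0,11,5,0,0,0,0,0,12,1,0,0,0,0,0,12,-2,0,0,0,0,0,10,-6,0,0,0],
)

```text
t: 8.95
tcp_pos: [0.5653, -0.1578, 0.1582]
tool_rot: [-0.5, -0.5, 0.5, -0.5]
force: [-0.1, 0.4, -0.7]
finger_gap: 0.126
```

Run:
```python
from h import *
st(); s=snap('wrist','w10.png')
big=cv2.resize(s['image'][60:300,120:400,::-1],None,fx=2.5,fy=2.5,interpolation=cv2.INTER_CUBIC); cv2.imwrite('pics/w10b.png',big)
```

```text
t 8.95 tcp [ 0.5653 -0.1578  0.1582] F [-0.14  0.42 -0.69] gap 10.8 q [-0.462  0.569  1.6   -0.     0.973  1.109]
[[ 0.  1. -0.]
 [-0. -0. -1.]
 [-1.  0.  0.]]
```

View pics/w10b.png

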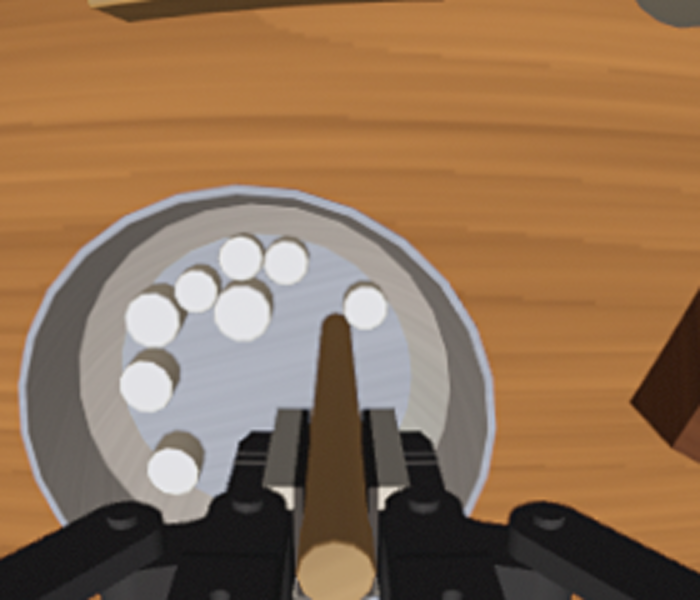

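Run:
```python
from path import *
pts=[(12,-35),(4,-42)]
a=-85;r=42
while a<160:
    a+=np.degrees(13/r); pts.append((r*np.cos(np.radians(a)),r*np.sin(np.radians(a))))
print(len(pts)); emit((20,-26),pts)
```

```text
16
0,0,-8,9,0,0,0,0,0,-8,7,0,0,0,0,0,12,-3,0,0,0,0,0,11,-7,0,0,0,0,0,9,-10,0,0,0,0,0,5,-12,0,0,0,0,0,1,-13,0,0,0,0,0,-3,-12,0,0,0,0,0,-6,-12,0,0,0,0,0,-10,-8,0,0,0
0,0,-12,-5,0,0,0,0,0,-13,-2,0,0,0,0,0,-12,3,0,0,0,0,0,-12,6,0,0,0,0,0,-9,9,0,0,0,0,0,-5,12,0,0,0
end [-40.  12.]
```

>>> move_arm(
  deltas=[0,0,-8,9,0,0,0,0,0,-8,7,0,0,0,0,0,12,-3,0,0,0,0,0,11,-7,0,0,0,0,0,9,-10,0,0,0,0,0,5,-12,0,0,0,0,0,1,-13,0,0,0,0,0,-3,-12,0,0,0,0,0,-6,-12,0,0,0,0,0,-10,-8,0,0,0],
)

```text
t: 10.0
tcp_pos: [0.5675, -0.0954, 0.1585]
tool_rot: [0.5, 0.5, -0.499, 0.501]
force: [0.3, -2.6, 0.6]
finger_gap: 0.128
```

Run:
```python
from h import *
st(); s=snap('wrist','w11.png')
big=cv2.resize(s['image'][60:300,120:400,::-1],None,fx=2.5,fy=2.5,interpolation=cv2.INTER_CUBIC); cv2.imwrite('pics/w11b.png',big)
```

```text
t 10.0 tcp [ 0.5675 -0.0954  0.1585] F [ 0.26 -2.57  0.62] gap 10.9 q [-0.361  0.554  1.63   0.     0.954  1.208]
[[ 0.002  1.     0.002]
 [-0.001  0.002 -1.   ]
 [-1.     0.002  0.001]]
```

View pics/w11b.png

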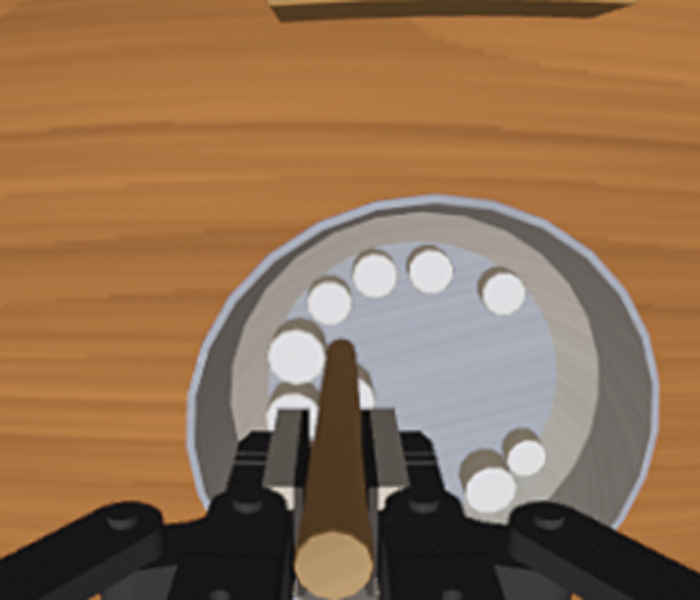

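Run:
```python
from path import *
emit((10,27),[(18,35),(24,40),(14,44),(2,46),(-10,45),(-22,41),(-33,33),(-41,21),(-45,8),(-45,-6)])
```

```text
0,0,8,-8,0,0,0,0,0,6,-5,0,0,0,0,0,-10,-4,0,0,0,0,0,-12,-2,0,0,0,0,0,-12,1,0,0,0,0,0,-12,4,0,0,0,0,0,-11,8,0,0,0,0,0,-8,12,0,0,0,0,0,-4,13,0,0,0,0,0,0,14,0,0,0
end [-45.  -6.]
```

>>> move_arm(
  deltas=[0,0,8,-8,0,0,0,0,0,6,-5,0,0,0,0,0,-10,-4,0,0,0,0,0,-12,-2,0,0,0,0,0,-12,1,0,0,0,0,0,-12,4,0,0,0,0,0,-11,8,0,0,0,0,0,-8,12,0,0,0,0,0,-4,13,0,0,0,0,0,0,14,0,0,0],
  force=90,
)

```text
t: 11.05
tcp_pos: [0.5111, -0.128, 0.1584]
tool_rot: [0.502, 0.501, -0.5, 0.497]
force: [3.2, 12.3, 10.4]
finger_gap: 0.114
```

Run:
```python
from h import *
st(); s=snap('wrist','w12.png')
big=cv2.resize(s['image'][60:300,120:400,::-1],None,fx=2.5,fy=2.5,interpolation=cv2.INTER_CUBIC); cv2.imwrite('pics/w12b.png',big)
t=snap('top','t12.png');big=cv2.resize(t['image'][170:290,210:390,::-1],None,fx=4,fy=4,interpolation=cv2.INTER_CUBIC); cv2.imwrite('pics/t12b.png',big)
```

```text
t 11.05 tcp [ 0.5111 -0.128   0.1584] F [ 3.24 12.26 10.41] gap 9.7 q [-0.461  0.501  1.748  0.007  0.897  1.109]
[[-0.001  1.    -0.004]
 [ 0.007 -0.004 -1.   ]
 [-1.    -0.001 -0.007]]
```

View pics/w12b.png

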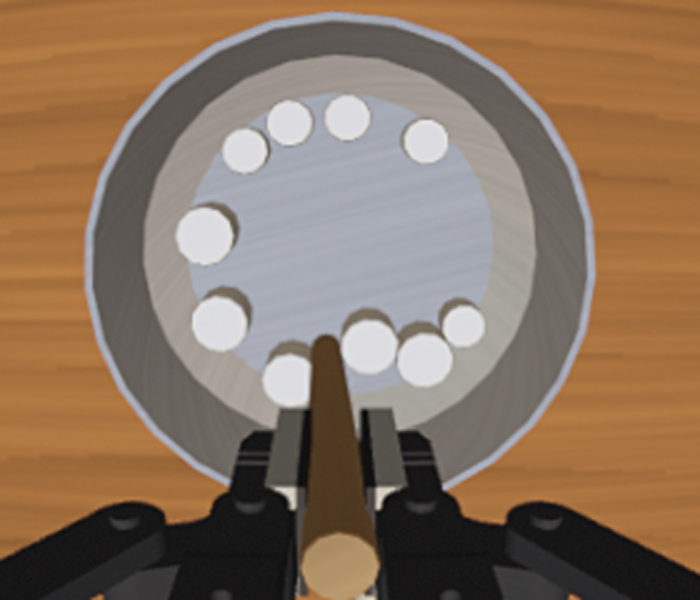

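View pics/t12b.png

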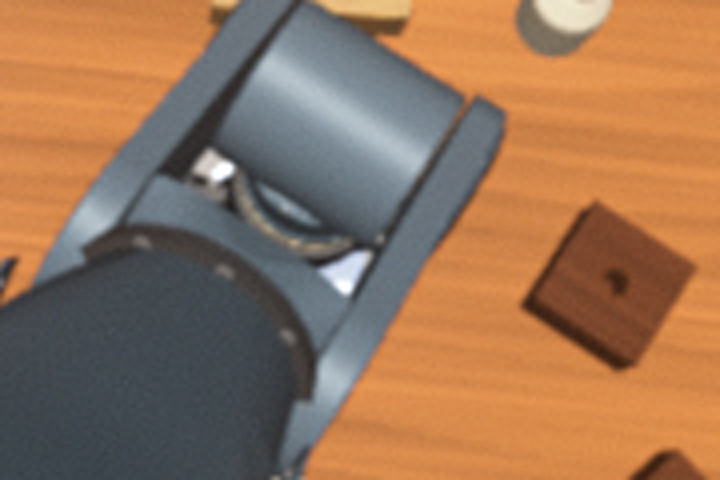

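The bowl view shows all ten pieces. Tracking them through the pictures, every one has moved about 20 mm or more. The worn piece at (463,326) moved least, so I'll push that train a bit further.

>>> move_arm(
  deltas=[0,0,4,8,0,0,0,0,0,2,10,0,0,0,0,0,5,10,0,0,0,0,0,8,8,0,0,0,0,0,9,5,0,0,0,0,0,10,3,0,0,0,0,0,0,-8,0,0,0,0,0,0,-8,0,0,0],
)

```text
t: 11.95
tcp_pos: [0.5487, -0.1577, 0.1573]
tool_rot: [0.5, 0.501, -0.501, 0.499]
force: [0.2, -0.1, -0.9]
finger_gap: 0.112
```

Run:
```python
from h import *
st(); s=snap('wrist','w13.png')
big=cv2.resize(s['image'][60:300,120:400,::-1],None,fx=2.5,fy=2.5,interpolation=cv2.INTER_CUBIC); cv2.imwrite('pics/w13b.png',big)
```

```text
t 11.95 tcp [ 0.5487 -0.1577  0.1573] F [ 0.18 -0.06 -0.87] gap 9.5 q [-4.750e-01  5.530e-01  1.638e+00 -1.000e-03  9.540e-01  1.097e+00]
[[-0.003  1.    -0.001]
 [ 0.001 -0.001 -1.   ]
 [-1.    -0.003 -0.001]]
```

View pics/w13b.png

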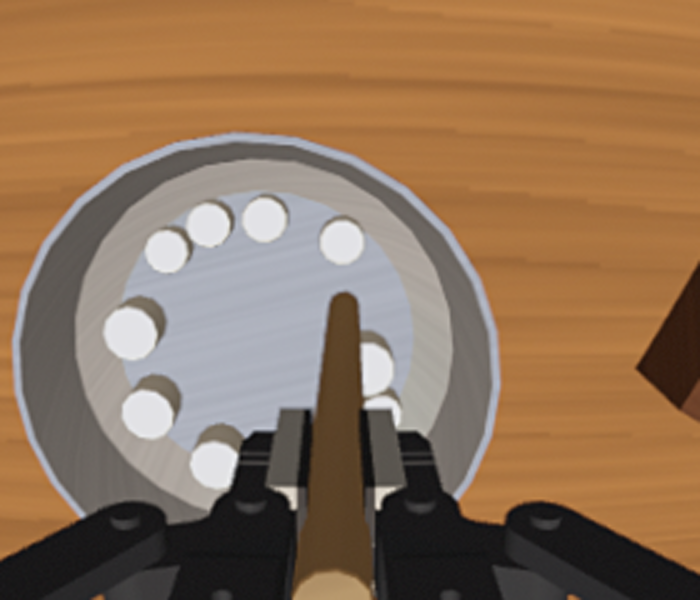

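>>> move_arm(
  deltas=[0,-15,-3,-5,0,0,0,0,-25,0,0,0,0,0,0,-30,-10,0,0,0,0,0,-30,-12,5,0,0,0,0,-10,-5,5,0,0,0,0,0,0,0,0,0,0],
)

```text
t: 12.6
tcp_pos: [0.5201, -0.1638, 0.2705]
tool_rot: [0.501, 0.498, -0.5, 0.501]
force: [-1.1, 0.2, -1.1]
finger_gap: 0.112
```

Run:
```python
from h import *
st(); s=snap('wrist','w14.png')
big=cv2.resize(s['image'][60:300,120:400,::-1],None,fx=2.5,fy=2.5,interpolation=cv2.INTER_CUBIC); cv2.imwrite('pics/w14b.png',big)
```

```text
t 12.6 tcp [ 0.5201 -0.1638  0.2705] F [-1.1   0.16 -1.1 ] gap 9.6 q [-0.51   0.372  1.589 -0.     1.176  1.062]
[[ 0.004  1.    -0.001]
 [-0.002 -0.001 -1.   ]
 [-1.     0.004  0.002]]
```

View pics/w14b.png

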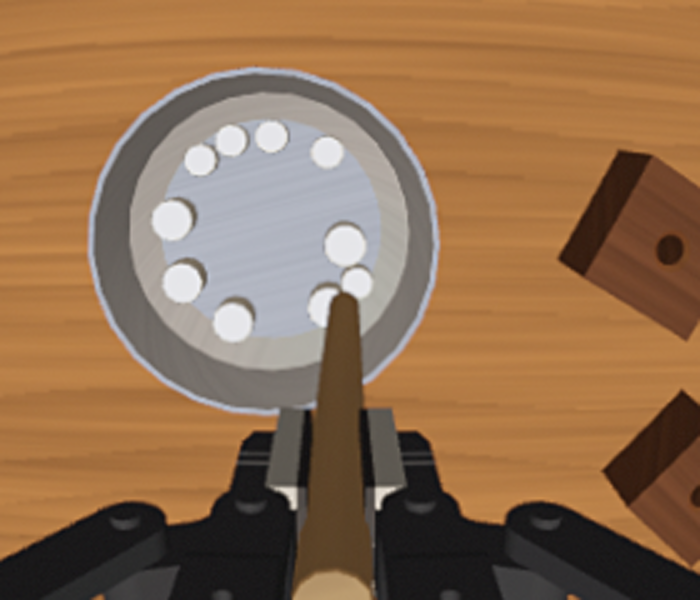

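Run:
```python
from meas import *
w=load('w14.png')
q=np.array([(90,238),(439,238),(265,67),(265,412)],float)
P=np.array([atz(w,120+a/2.5,60+b/2.5,.07,True)[:2] for a,b in q])
r=least_squares(lambda x:np.hypot(*(P-x[:2]).T)-x[2],[.53,-.14,.08]);print('rim',r.x,r.fun.round(4)); c=r.x[:2]
q=np.array([(173,219),(183,283),(233,322),(325,307),(345,245),(200,159),(231,140),(272,137),(328,152),(357,282)],float)
new=np.array([atz(w,120+a/2.5,60+b/2.5,.035 if i<5 else .03,True)[:2]-c for i,(a,b) in enumerate(q)])*1000
print(new.round(1))
old=np.array([(36,19),(12,39),(-.4,15),(-16,39),(-38,10),(41,-9),(22,-34),(5,-15),(-9,-37),(-35,-21)])
for k in (0,5):
    print(np.hypot(*(old[k:k+5,None]-new[None,k:k+5]).transpose(2,0,1)).round(0))
# dowel axis fit: top end and foot
print(proj(w,[.5201,-.1638,.2705+.019],True))
```

```text
rim [ 0.52696312 -0.13086329  0.08366872] [ 0.  0. -0. -0.]
[[  8.8  49.2]
 [-25.3  45.4]
 [-46.8  19.3]
 [-38.6 -29.6]
 [ -5.6 -40. ]
 [ 39.4  34.8]
 [ 48.9  18.4]
 [ 50.   -2.8]
 [ 42.  -31.4]
 [-26.3 -46.5]]
[[41. 67. 83. 89. 72.]
 [11. 38. 62. 85. 81.]
 [35. 39. 47. 59. 55.]
 [27. 11. 37. 72. 80.]
 [61. 38. 13. 40. 60.]]
[[44. 29. 11. 22. 77.]
 [71. 59. 42. 20. 50.]
 [61. 55. 47. 40. 44.]
 [87. 80. 68. 51. 20.]
 [93. 93. 87. 78. 27.]]
[251.45683116 255.73885008]
```

```bash
cat > dow.py <<'E'
from meas import *
def dowel_fit(w,foot_px,top_px,G,g=.156):
    # G grasp point, axis unit a(up) from tx,ty ; foot centre G-a*g ; top G+a*(.19-g)
    def ax(p): a=np.array([p[0],p[1],1.]); return a/np.linalg.norm(a)
    def res(p):
        a=ax(p); return np.r_[proj(w,G-a*p[2]+0*a,True)-foot_px, proj(w,G+a*(.19-p[2]),True)-top_px]
    r=least_squares(res,[0,0,g],x_scale=[.1,.1,.01]); return r.x,res(r.x)
E
python3 - <<'E'
from dow import *
w=load('w14.png'); s,R=toolR(); G=s['tcp_pos']+[0,0,.019]; print(G)
full=w['image'][140:340,200:320,::-1]; cv2.imwrite('pics/z.png',cv2.resize(full,None,fx=4,fy=4,interpolation=cv2.INTER_CUBIC)[:,:,:])
for th in [0,-.1,-.15,-.2,.1]:
  for g in [.156]:
    a=np.array([-th,0,1]);a/=np.linalg.norm(a); print(th,proj(w,G-a*g,True),proj(w,G+a*(.19-g),True))
E
```

```text
[ 0.51972305 -0.16318243  0.28789755]Traceback (most recent call last):
  File "<stdin>", line 6, in <module>
numpy._core._exceptions._UFuncOutputCastingError: Cannot cast ufunc 'divide' output from dtype('float64') to dtype('int64') with casting rule 'same_kind'
```

View pics/z.png

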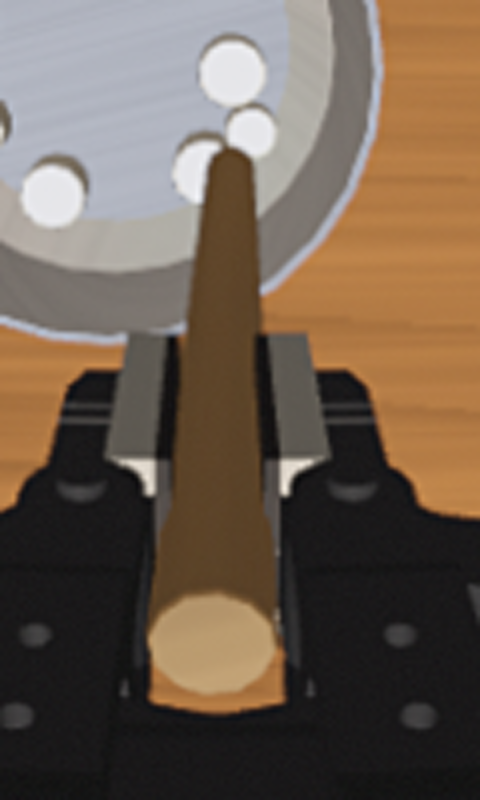

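Run:
```python
from dow import *
w=load('w14.png'); s,R=toolR(); G=s['tcp_pos']+[0,0,.019]
print(dowel_fit(w,np.array([258,180.]),np.array([253.2,300.7]),G))
w4=load('w4.png'); print('w4',dowel_fit(w4,np.array([252.5,175.]),np.array([254.5,294.]),np.array([.5223,-.3504,.2696])))
for th in [0,.1,.15,.2]:
    a=np.array([th,0,1.]);a/=np.linalg.norm(a); print(th,proj(w,G-a*.156,True),proj(w,G+a*.034,True))
```

```text
(array([0.01462332, 0.01770733, 0.1536168 ]), array([-3.53364129, -0.20207574, -5.64010357, -0.32356362]))
w4 (array([-0.00513045, -0.00711524,  0.15995093]), array([-1.29707562,  0.00523181, -2.6773865 ,  0.0171483 ]))
0 [251.65359955 176.94912628] [249.40385469 297.70538891]
0.1 [251.69576815 192.49819291] [249.33343333 290.21930212]
0.15 [251.71499073 200.1714456 ] [249.30257914 286.26342253]
0.2 [251.73293415 207.73010815] [249.27504355 282.21707039]
```

>>> move_arm(
  deltas=[0,0,1,30,0,0,0,0,0,2,40,0,0,0,0,0,2,40,0,0,0,0,0,2,40,0,0,0,0,15,0,26,0,0,0,0,25,0,0,0,0,0,0,15,0,0,0,0,0,0,0,0,0,0,0,0],
  force=60,
)

```text
t: 13.45
tcp_pos: [0.5248, -0.3371, 0.2083]
tool_rot: [0.5, 0.503, -0.5, 0.496]
force: [0.1, -0.2, 0.1]
finger_gap: 0.113
```

Run:
```python
from h import *
st(); w=snap('wrist','w15.png'); snap('side','s15.png')
full=w['image'][100:300,170:350,::-1]; cv2.imwrite('pics/z15.png',cv2.resize(full,None,fx=3,fy=3,interpolation=cv2.INTER_CUBIC))
s=load('s15.png');cv2.imwrite('pics/zs15.png',cv2.resize(s['image'][60:200,230:370,::-1],None,fx=4,fy=4,interpolation=cv2.INTER_CUBIC))
```

```text
t 13.45 tcp [ 0.5248 -0.3371  0.2083] F [ 0.08 -0.18  0.08] gap 9.7 q [-0.75   0.555  1.452  0.     1.145  0.821]
[[-0.007  1.    -0.001]
 [ 0.007 -0.001 -1.   ]
 [-1.    -0.007 -0.007]]
```

View pics/z15.png

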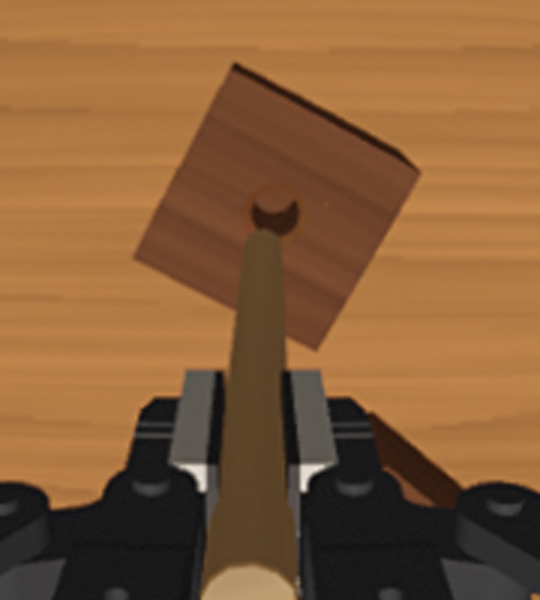

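View pics/zs15.png

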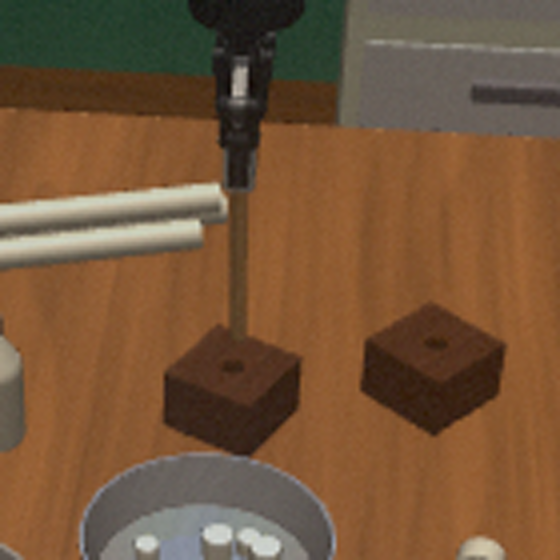

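Run:
```python
from h import *
w=load('w15.png'); print('foot',[atz(w,257.7,180,z,True).round(4) for z in (.070,.074)],'hole',atz(w,261.3,170.7,.05,True)); st()
s=load('s15.png'); print('side: foot',atz(s,230+237/4,60+337/4,.073),'hole',atz(s,230+233/4,60+366/4,.05))
```

```text
foot [array([ 0.5199, -0.3411,  0.07  ]), array([ 0.521, -0.341,  0.074])] hole [ 0.52459122 -0.3448731   0.05      ]
t 13.55 tcp [ 0.5267 -0.3383  0.2118] F [ 0.48  0.23 -0.04] gap 9.7 q [-0.749  0.551  1.448  0.     1.145  0.821]
[[-0.002  1.     0.   ]
 [ 0.002  0.    -1.   ]
 [-1.    -0.002 -0.002]]
side: foot [ 0.51875702 -0.3421955   0.073     ] hole [ 0.52046163 -0.33695483  0.05      ]
```

>>> move_arm(
  deltas=[0,8,2,4,0,0,0,0,10,0,0,0,0,0,0,4,0,0,0,0,0,0,0,0,0,0,0,0,0,0,0,0,0,0,0],
)

```text
t: 14.05
tcp_pos: [0.529, -0.3428, 0.1913]
tool_rot: [0.5, 0.5, -0.5, 0.5]
force: [-0.2, 0.6, -0.0]
finger_gap: 0.112
```

Run:
```python
from h import *
st(); w=snap('wrist','w16.png'); s=snap('side','s16.png')
a=cv2.resize(w['image'][130:230,205:305,::-1],None,fx=4,fy=4,interpolation=cv2.INTER_CUBIC)
b=cv2.resize(s['image'][110:190,250:330,::-1],(400,400),interpolation=cv2.INTER_CUBIC)
cv2.imwrite('pics/z16.png',np.hstack([a,b]))
```

```text
t 14.05 tcp [ 0.529  -0.3428  0.1913] F [-0.18  0.56 -0.03] gap 9.5 q [-0.752  0.58   1.458  0.     1.104  0.819]
[[ 0.  1.  0.]
 [ 0.  0. -1.]
 [-1.  0. -0.]]
```

View pics/z16.png

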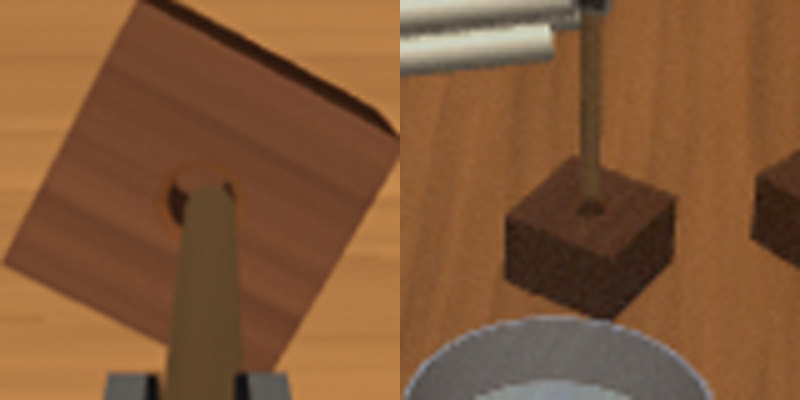

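>>> move_arm(
  deltas=[0,2,0,-2,0,0,0,0,5,0,0,0,0,0,0,5,0,0,0,0,0,0,5,0,0,0,0,0,0,3,0,0,0,0,0,0,0,0,0,0,0,0],
)

```text
t: 14.75
tcp_pos: [0.5286, -0.3405, 0.1705]
tool_rot: [0.5, 0.501, -0.5, 0.499]
force: [-1.0, 0.6, -1.7]
finger_gap: 0.109
```

Run:
```python
from h import *
st(); w=snap('wrist','w17.png'); s=snap('side','s17.png')
a=cv2.resize(w['image'][130:230,205:305,::-1],None,fx=4,fy=4,interpolation=cv2.INTER_CUBIC)
b=cv2.resize(s['image'][110:190,250:330,::-1],(400,400),interpolation=cv2.INTER_CUBIC)
cv2.imwrite('pics/z17.png',np.hstack([a,b]))
```

```text
t 14.75 tcp [ 0.5286 -0.3405  0.1705] F [-0.98  0.62 -1.73] gap 9.3 q [-0.75   0.603  1.479  0.     1.061  0.821]
[[-0.001  1.    -0.   ]
 [ 0.001 -0.    -1.   ]
 [-1.    -0.001 -0.001]]
```

View pics/z17.png

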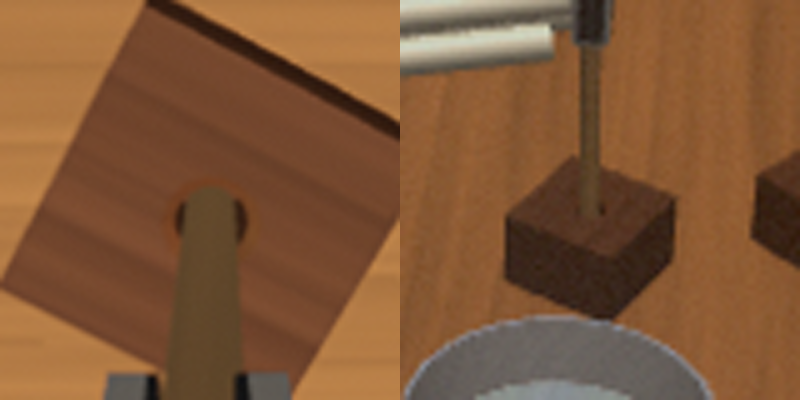

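>>> move_arm(
  deltas=[0,4,-2,0,0,0,0,0,6,0,0,0,0,0,0,6,0,0,0,0,0,0,5,0,0,0,0,0,0,2,0,0,0,0,0,0,0,0,0,0,0,0],
)

```text
t: 15.45
tcp_pos: [0.5268, -0.3406, 0.1477]
tool_rot: [0.5, 0.5, -0.5, 0.5]
force: [-0.7, 0.3, 0.2]
finger_gap: 0.112
```

>>> move_arm(
  deltas=[0,3,0,0,0,0,0,0,2,0,0,0,0,0,0,1,0,0,0,0,0,0,0,0,0,0,0,0],
)

```text
t: 15.85
tcp_pos: [0.5269, -0.3408, 0.1422]
tool_rot: [0.5, 0.5, -0.5, 0.5]
force: [0.4, 0.9, 0.8]
finger_gap: 0.11
```

Next I'll lower a little more and open.

>>> move_arm(
  deltas=[0,2,0,0,0,0,0,0,0,0,0,0,0,0,20,0,0,0,0,0,0,35,0,0,0,0,0,0,60,0,0,0,0,0,0,85,0,0,0,0,0,0,85,0,0,0,0,0,0,85,-20,0,0,0,0,0,85,-35,0,0,0,0,0,85,-40,0,0,0,0,0],
)

```text
t: 16.85
tcp_pos: [0.5261, -0.3401, 0.2348]
tool_rot: [0.5, 0.501, -0.5, 0.499]
force: [0.8, -0.4, 0.0]
finger_gap: 0.996
```

Run:
```python
from h import *
st(); w=snap('wrist','w18.png'); s=snap('side','s18.png')
a=cv2.resize(w['image'][100:300,155:355,::-1],None,fx=2,fy=2,interpolation=cv2.INTER_CUBIC)
b=cv2.resize(s['image'][90:190,240:340,::-1],(400,400),interpolation=cv2.INTER_CUBIC)
cv2.imwrite('pics/z18.png',np.hstack([a,b]))
```

```text
t 16.85 tcp [ 0.5261 -0.3401  0.2348] F [ 0.77 -0.38  0.01] gap 85.1 q [-0.752  0.528  1.422  0.     1.196  0.819]
[[-0.003  1.    -0.   ]
 [ 0.003 -0.    -1.   ]
 [-1.    -0.003 -0.003]]
```

View pics/z18.png

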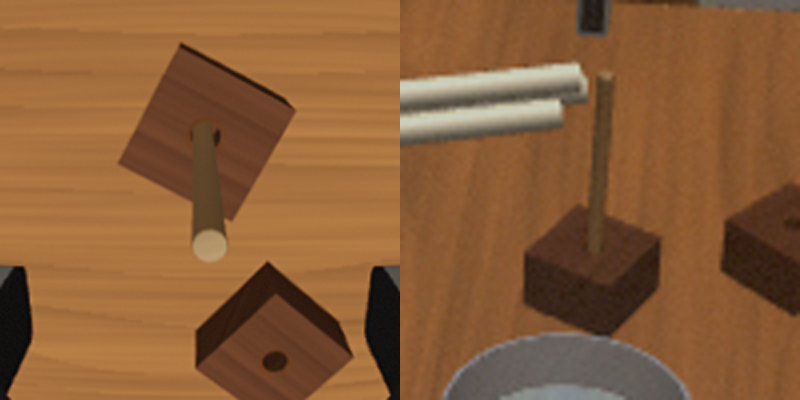

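Run:
```python
from h import *
s=snap('side','s19.png'); t=snap('top','t19.png')
cv2.imwrite('pics/z19.png',cv2.resize(s['image'][185:245,175:265,::-1],None,fx=8,fy=8,interpolation=cv2.INTER_CUBIC))
cv2.imwrite('pics/z19t.png',cv2.resize(t['image'][120:215,150:240,::-1],None,fx=6,fy=6,interpolation=cv2.INTER_CUBIC))
```

View pics/z19.png

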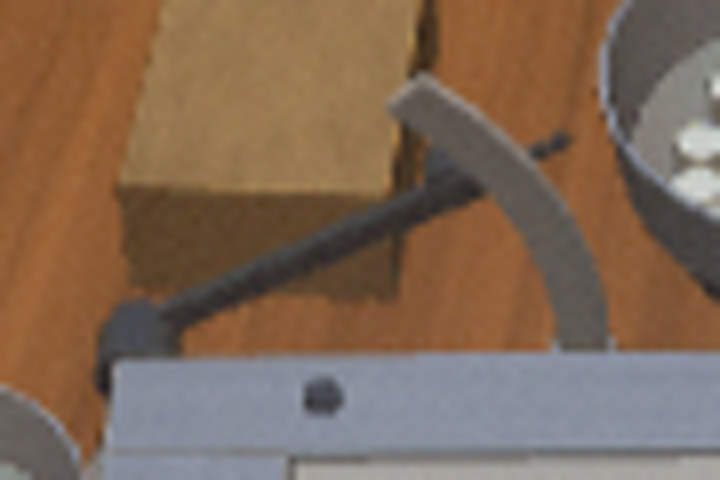

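View pics/z19t.png

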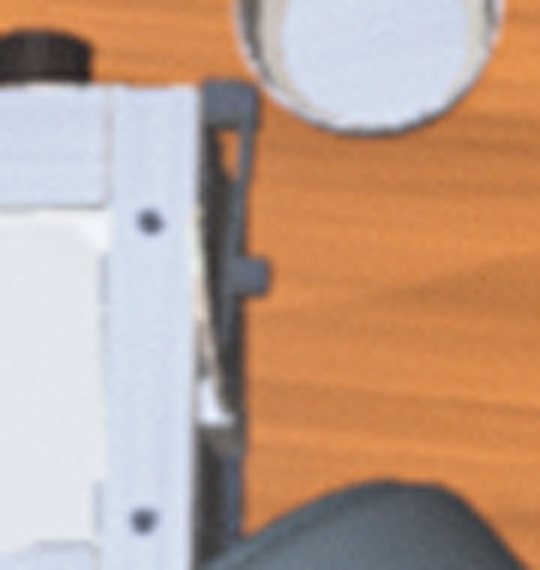

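```bash
cat > tumb.py <<'E'
from meas import *
def px(x0,y0,k,p): p=np.array(p,float); return (p+.5)/k-.5+np.array([x0,y0])
t=load('top0.png'); s=load('side0.png')
tc=[px(55,100,4,p) for p in [(72,143),(510,138),(507,573),(40,577)]]   # BL BR FR FL
sc=[None,px(150,180,4,(157,203)),px(150,180,4,(635,193)),None]
hand=[px(175,185,8,p) for p in [(185,311),(300,257),(400,210),(565,139)]]
barT=[px(55,100,4,p) for p in [(140,478),(392,478)]]
# params: hx,hy,psi, b(back ext), fr(front ext), m, side offset du,dv
def frame(p):
    c,s_=np.cos(p[2]),np.sin(p[2]); X=np.array([c,s_,0]);Y=np.array([-s_,c,0]); return np.array([p[0],p[1],.163]),X,Y
def corners(p):
    H,X,Y=frame(p); Z=np.array([0,0,.011])
    return [H+X*e+Y*w+Z for e,w in [(p[3],.13),(p[3],-.13),(p[3]-.25,-.13),(p[3]-.25,.13)]]
def res(p,full=False):
    r=[]; H,X,Y=frame(p)
    for P,q in zip(corners(p),tc): r+=list(proj(t,P)-q)
    off=p[5:7]
    for P,q in zip(corners(p),sc):
        if q is not None: r+=list(proj(s,P)+off-q)
    # hand: line from axis; distance of pixels to projected line
    O=H-Y*.149; 
    E=O+.12*(-X*np.cos(p[4])+np.array([0,0,1])*np.sin(p[4]))
    a=proj(s,O)+off; b=proj(s,E)+off; n=np.array([-(b-a)[1],(b-a)[0]]); n/=np.linalg.norm(n)
    r+=[float((q-a)@n) for q in hand]
    r+=list(off/3)
    # bar
    B=H-X*.205+np.array([0,0,.051]); r+= list(proj(t,B)-(barT[0]+barT[1])/2)
    return np.array(r)
if __name__=='__main__':
    r=least_squares(res,[.684,.247,.134,.03,.5,0,0]); print(r.x.round(4)); print(r.fun.round(2))
    J=np.linalg.inv(r.jac.T@r.jac); print('sd',np.sqrt(np.diag(J)).round(4))
    H,X,Y=frame(r.x); print('bar',H-X*.205+np.array([0,0,.051]),'tip px top',proj(t,H-Y*.149+.12*(-X*np.cos(r.x[4])+np.array([0,0,1])*np.sin(r.x[4]))),'tip side',proj(s,H-Y*.149+.12*(-X*np.cos(r.x[4])+np.array([0,0,1])*np.sin(r.x[4]))), hand[-1])
E
python3 tumb.py
```

```text
[ 6.8690e-01  2.4750e-01  1.3470e-01 -7.0000e-04  5.4380e-01  6.7200e-02
  2.9097e+00]
[-0.13  1.69  1.34  0.96  0.51 -1.79 -0.2  -0.37  1.07 -0.75 -1.29 -0.04
 -0.24 -0.29 -0.33  0.35  0.02  0.97 -1.9  -0.3 ]
sd [0.0021 0.0013 0.0058 0.0023 0.0223 0.8836 0.6861]
bar [0.48377869 0.21995773 0.214     ] tip px top [188.231987   170.53641143] tip side [237.0603226  202.40379641] [245.1875 201.9375]
```

>>> move_arm(
  deltas=[85,-5,0,-25,0,0,0,85,0,6,-40,0,0,0,85,0,6,-45,0,0,0,85,0,6,-45,0,0,0,85,0,6,-45,0,0,0,85,5,6,-45,0,0,0,85,10,6,-30,0,0,0,85,10,6,-15,0,0,0,85,0,0,0,0,0,0],
)

```text
t: 17.95
tcp_pos: [0.5678, -0.0489, 0.2127]
tool_rot: [0.498, 0.502, -0.5, 0.499]
force: [-0.0, -0.5, 1.0]
finger_gap: 0.994
```

Run:
```python
from h import *
st(); w=snap('wrist','w20.png')
cv2.imwrite('pics/z20.png',cv2.resize(w['image'][60:260,0:200,::-1],None,fx=3,fy=3,interpolation=cv2.INTER_CUBIC))
```

```text
t 17.95 tcp [ 0.5678 -0.0489  0.2127] F [-0.01 -0.48  0.96] gap 84.9 q [-0.282  0.478  1.589 -0.     1.08   1.286]
[[-0.005  1.     0.003]
 [ 0.001  0.003 -1.   ]
 [-1.    -0.005 -0.001]]
```

View pics/w20.png

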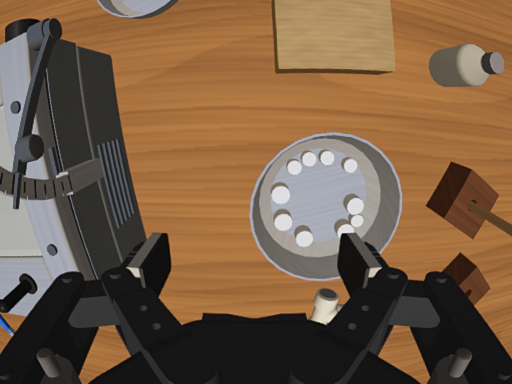

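View pics/z20.png

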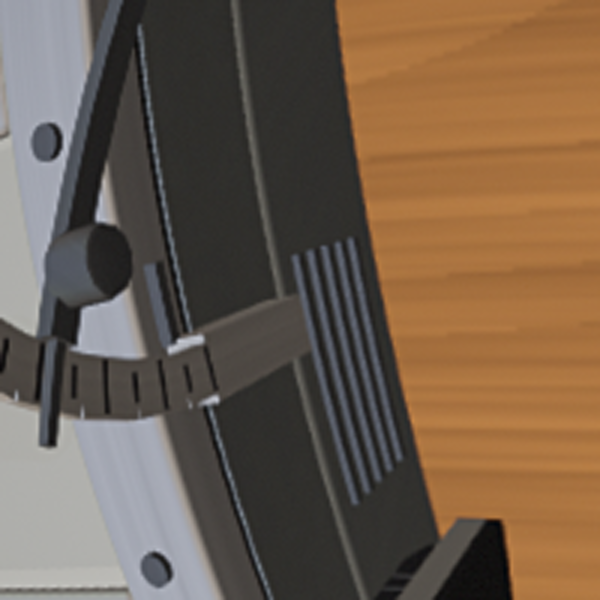

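Run:
```python
from h import *
w=load('w20.png')
cv2.imwrite('pics/z20b.png',cv2.resize(w['image'][10:215,0:90,::-1],None,fx=3,fy=2.9,interpolation=cv2.INTER_CUBIC))
im=w['image'][10:215,0:90,::-1]
a=cv2.resize(im[0:70],None,fx=8,fy=8,interpolation=cv2.INTER_CUBIC);cv2.imwrite('pics/z20c.png',a)
a=cv2.resize(im[65:137],None,fx=8,fy=8,interpolation=cv2.INTER_CUBIC);cv2.imwrite('pics/z20d.png',a)
a=cv2.resize(im[130:205],None,fx=8,fy=8,interpolation=cv2.INTER_CUBIC);cv2.imwrite('pics/z20e.png',a)
```

```text
(no output)
```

View pics/z20c.png

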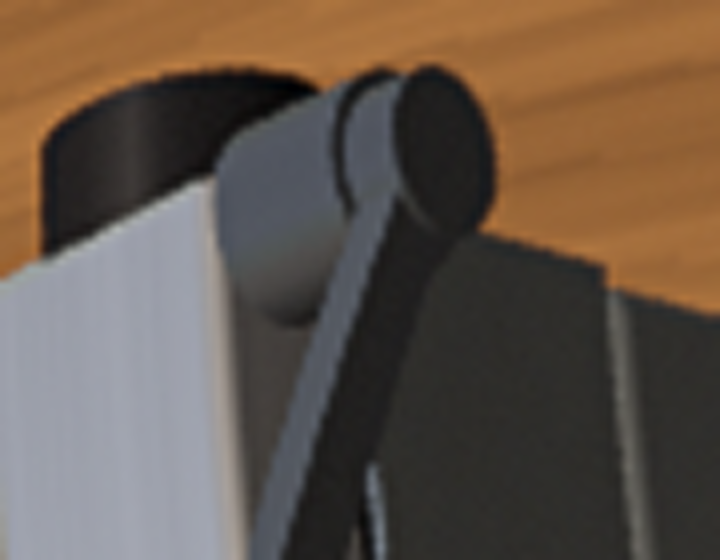

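View pics/z20d.png

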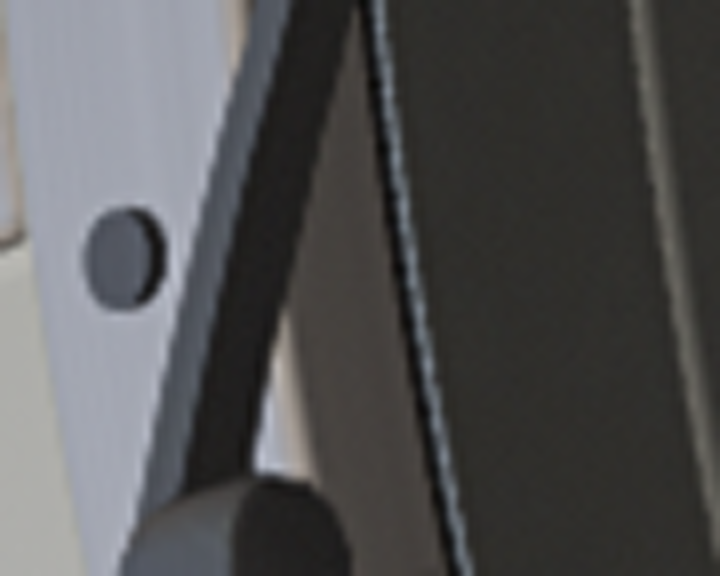

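View pics/z20e.png

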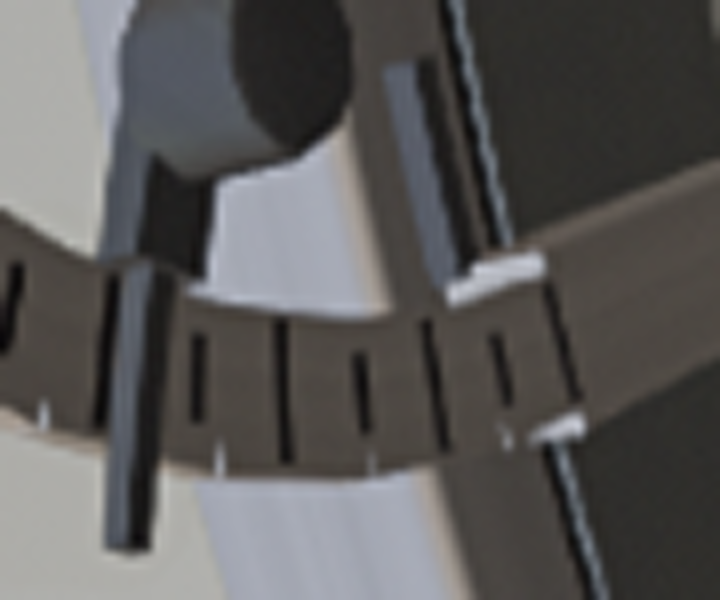

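```bash
cat > hand.py <<'E'
from tumb import *
r=least_squares(res,[.684,.247,.134,.03,.5,0,0]); p0=r.x
w=load('w20.png')
pts=[px(0,10,8,(386,300)),px(0,10,8,(333,500)),px(0,75,8,(296,100)),px(0,75,8,(248,300)),px(0,75,8,(224,450)),px(0,140,8,(178,230)),px(0,140,8,(158,300)),px(0,140,8,(144,500))]
hub=px(0,10,8,(446,145))
def onplane(w,q,H,X,Y,off):
    o,d=ray(w,*q,True); k=(-off-(o-H)@Y)/(d@Y); P=o+k*d-H; return P@X,P[2]
if __name__=='__main__':
  for dy in (0,.003,-.003):
    H,X,Y=frame(p0); H=H+Y*dy
    A=np.array([onplane(w,q,H,X,Y,.1505) for q in pts]); h=onplane(w,hub,H,X,Y,.155)
    m=np.polyfit(A[:,0],A[:,1],1); print(A.round(4).tolist(),'hub',np.round(h,4),'slope angle',np.arctan(-m[0]),'intercept at x=0',m[1],'through hub to tip',np.arctan2(A[-1,1]-h[1],-(A[-1,0]-h[0])))
E
python3 hand.py
```

```text
[[-0.02, 0.0119], [-0.0396, 0.0224], [-0.0503, 0.0293], [-0.0666, 0.0391], [-0.078, 0.0451], [-0.0989, 0.0574], [-0.1032, 0.0614], [-0.116, 0.0685]] hub [-0.0054  0.0069] slope angle 0.5347128649526208 intercept at x=0 -0.0004979429778769252 through hub to tip 0.5076169822610029
[[-0.0185, 0.008], [-0.0385, 0.0187], [-0.0494, 0.0258], [-0.0661, 0.0358], [-0.0778, 0.0419], [-0.0991, 0.0545], [-0.1035, 0.0586], [-0.1166, 0.0658]] hub [-0.0035  0.0028] slope angle 0.5347128649526212 intercept at x=0 -0.0035170779422488843 through hub to tip 0.5082995615021524
[[-0.0215, 0.0158], [-0.0406, 0.026], [-0.0511, 0.0329], [-0.0671, 0.0424], [-0.0783, 0.0483], [-0.0987, 0.0604], [-0.1029, 0.0643], [-0.1155, 0.0712]] hub [-0.0073  0.0111] slope angle 0.5347128649526212 intercept at x=0 0.0025211919864950028 through hub to tip 0.5069026211352026
```

Run:
```python
from hand import *
H,X,Y=frame(p0)
L=[px(0,10,8,(215,210)),px(0,10,8,(228,400)),px(0,10,8,(240,520)),px(0,75,8,(292,420)),px(0,140,8,(350,130)),px(0,140,8,(388,300)),px(0,140,8,(436,480)),px(0,140,8,(462,590))]
B=np.array([onplane(w,q,H,X,Y,.130) for q in L]); print(B.round(4).tolist()); m=np.polyfit(B[:,0],B[:,1],1); print(np.arctan(-m[0]),m)
st()
```

```text
[[-0.0036, 0.0125], [-0.0229, 0.0123], [-0.0347, 0.0121], [-0.0748, 0.013], [-0.0969, 0.0112], [-0.1132, 0.0115], [-0.131, 0.0115], [-0.1418, 0.0125]]
-0.004557707340048337 [0.00455774 0.01241657]
t 18.0 tcp [ 0.5683 -0.0506  0.2136] F [ 0.53 -0.48  0.37] gap 85.0 q [-2.840e-01  4.770e-01  1.588e+00 -1.000e-03  1.080e+00  1.285e+00]
[[-0.003  1.     0.002]
 [ 0.     0.002 -1.   ]
 [-1.    -0.003 -0.   ]]
```

>>> move_arm(
  deltas=[85,-25,0,-5,0,0,0,85,-35,0,-20,-4,0,0,85,-35,0,-20,-8,0,0,85,0,0,0,-8.5,0,0,85,0,0,0,-8.5,0,0,85,0,0,0,-8.5,0,0,85,0,0,0,-8.5,0,0,85,0,0,0,-8.5,0,0,85,0,0,0,-8.5,0,0,85,0,0,0,-8.5,0,0],
)

```text
t: 19.0
tcp_pos: [0.5678, -0.0085, 0.3103]
tool_rot: [0.112, 0.698, -0.113, 0.698]
force: [0.6, 0.2, -0.7]
finger_gap: 0.993
```

>>> move_arm(
  deltas=[85,0,0,0,-8.5,0,0,85,0,0,0,-8.5,0,0,85,0,0,0,-8.5,0,0,85,0,0,0,-8.5,0,0,85,0,0,0,0,0,0],
)

```text
t: 19.5
tcp_pos: [0.5677, -0.0082, 0.3104]
tool_rot: [-0.095, 0.701, 0.094, 0.701]
force: [-0.6, -0.0, -0.2]
finger_gap: 0.994
```

Run:
```python
from hand import *
st(); H,X,Y=frame(p0); B=H-X*.205+np.array([0,0,.051]); Rg=np.array([[0,0,-1.],Y,X]).T
goal(B+[0,0,.09],Rg)
```

```text
t 19.5 tcp [ 0.5677 -0.0082  0.3104] F [-0.62 -0.   -0.19] gap 84.9 q [-2.110e-01  3.670e-01  1.479e+00 -1.000e-03  1.296e+00 -4.780e-01]
[[ 0.    -0.264  0.964]
 [-0.001  0.964  0.264]
 [-1.    -0.001 -0.   ]]
shift mm (tool) [  6.2 242.2 -20.7] rotvec deg [ 7.61 -0.01  0.05]
```

>>> move_arm(
  deltas=[85,0,0,0,7.6,0,0,85,0,30,-8,0,0,0,85,0,42,-9,0,0,0,85,0,45,-9,0,0,0,85,0,45,-9,0,0,0,85,0,45,-9,0,0,0,85,0,30,-9,0,0,0,85,0,0,0,0,0,0,85,0,0,0,0,0,0],
)

```text
t: 20.4
tcp_pos: [0.4829, 0.221, 0.3104]
tool_rot: [-0.048, 0.705, 0.048, 0.706]
force: [0.3, -0.2, -0.5]
finger_gap: 0.99
```

Run:
```python
from hand import *
st(); w=snap('wrist','w21.png'); H,X,Y=frame(p0); B=H-X*.205+np.array([0,0,.051]); Rg=np.array([[0,0,-1.],Y,X]).T
goal(B-[0,0,.019],Rg)
for e in (-.06,0,.06): print(proj(w,B+Y*e,True).round(1))
```

```text
t 20.4 tcp [0.4829 0.221  0.3104] F [ 0.28 -0.17 -0.49] gap 84.5 q [ 2.190e-01  3.110e-01  1.565e+00 -1.000e-03  1.264e+00  8.300e-02]
[[ 0.001 -0.136  0.991]
 [-0.001  0.991  0.136]
 [-1.    -0.001  0.001]]
shift mm (tool) [115.4  -0.5   0.4] rotvec deg [0.03 0.03 0.05]
[255.5 252.7]
[255.7 189. ]
[256.  116.4]
```

View pics/w21.png

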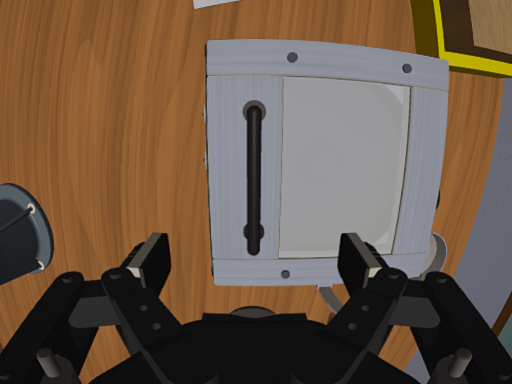

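The bow handle runs from (254,108) to (253,252). That is centred between the jaws and parallel to the pads, about 1 mm left of the prediction. I'll lower and grip.

>>> move_arm(
  deltas=[85,20,0,-0.5,0,0,0,85,25,0,0,0,0,0,85,25,0,0,0,0,0,85,25,0,0,0,0,0,85,13,0,0,0,0,0,85,7,0,0,0,0,0,85,0,0,0,0,0,0],
  force=80,
)

```text
t: 21.15
tcp_pos: [0.4824, 0.2201, 0.1945]
tool_rot: [-0.048, 0.706, 0.048, 0.705]
force: [0.1, 0.1, 0.6]
finger_gap: 0.994
```

>>> move_arm(
  deltas=[0,0,0,0,0,0,0,0,0,0,0,0,0,0,0,0,0,0,0,0,0,0,0,0,0,0,0,0,0,0,0,0,0,0,0,0,0,0,0,0,0,0],
  force=80,
)

```text
t: 21.75
tcp_pos: [0.4825, 0.2217, 0.1958]
tool_rot: [-0.049, 0.705, 0.049, 0.706]
force: [0.5, 1.0, 2.3]
finger_gap: 0.107
```

Run:
```python
from hand import *
s,_=st(); w=snap('wrist','w22.png'); H,X,Y=frame(p0); P=s['tcp_pos']-H; print('rel',P@X,P@Y,P[2])
```

```text
t 21.75 tcp [0.4825 0.2217 0.1958] F [0.5  0.98 2.28] gap 9.1 q [ 0.22   0.449  1.707 -0.     0.984  0.082]
[[ 0.001 -0.137  0.991]
 [ 0.     0.991  0.137]
 [-1.     0.     0.001]]
rel -0.20603421316972126 0.0018851369149328564 0.03282435699911304
```

View pics/w22.png

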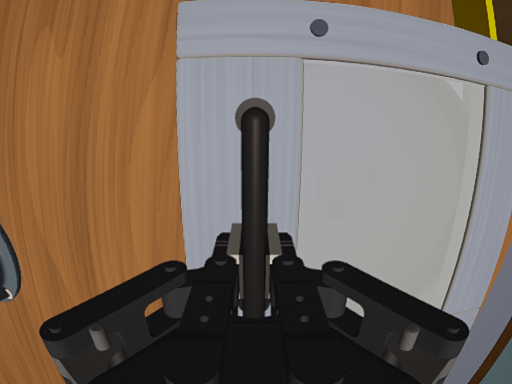

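>>> move_arm(
  deltas=[0,-5,0,0.9,0,1.4,0,0,-5,0,0.9,0,1.4,0,0,-5,0,0.9,0,1.4,0,0,-5,0,0.9,0,1.4,0,0,-5,0,0.9,0,1.4,0,0,-5,0,0.9,0,1.4,0,0,-5,0,0.9,0,1.4,0,0,-5,0,0.9,0,1.4,0,0,-5,0,0.9,0,1.4,0,0,-5,0,0.9,0,1.4,0],
  force=90,
)

```text
t: 22.8
tcp_pos: [0.4947, 0.2233, 0.2416]
tool_rot: [-0.054, 0.788, 0.042, 0.612]
force: [-1.4, -0.2, -8.9]
finger_gap: 0.11
```

```bash
cat > lidang.py <<'E'
from hand import *
def lidang(verbose=True):
    s,R=st(); H,X,Y=frame(p0); G=s['tcp_pos']-R[:,0]*.019-H
    a=np.arctan2(G[2],-(G@X))-np.arctan2(.051,.205); tilt=np.arctan2(R[:,0]@(-X),-R[2,0])
    print('lid from grasp pt',a,'tool tilt',tilt,'radius',np.hypot(G@X,G[2]),'exp',np.hypot(.205,.051)); return s,R
if __name__=='__main__': lidang()
E
python3 lidang.py
```

```text
t 22.8 tcp [0.4947 0.2233 0.2416] F [-1.45 -0.16 -8.89] gap 9.4 q [0.208 0.511 1.461 0.017 1.419 0.066]
[[-0.245 -0.137  0.96 ]
 [-0.034  0.991  0.133]
 [-0.969 -0.    -0.247]]
lid from grasp pt 0.23026030615368887 tool tilt 0.24996181424946864 radius 0.21242263521702673 exp 0.2112486686348579
```

>>> move_arm(
  deltas=[0,-5,0,0.9,0,1.4,0,0,-5,0,0.9,0,1.4,0,0,-5,0,0.9,0,1.4,0,0,-5,0,0.9,0,1.4,0,0,-5,0,0.9,0,1.4,0,0,-5,0,0.9,0,1.4,0,0,-5,0,0.9,0,1.4,0,0,-5,0,0.9,0,1.4,0,0,-5,0,0.9,0,1.4,0,0,-5,0,0.9,0,1.4,0],
)

```text
t: 23.8
tcp_pos: [0.5187, 0.2264, 0.2854]
tool_rot: [-0.06, 0.858, 0.035, 0.509]
force: [-6.5, -2.5, -7.6]
finger_gap: 0.107
```

>>> move_arm(
  deltas=[0,-5,0,0.9,0,1.4,0,0,0,0,0,0,0,0,0,0,0,0,0,0,0,0,0,0,0,0,0,0],
)

```text
t: 24.2
tcp_pos: [0.5216, 0.2268, 0.2893]
tool_rot: [-0.06, 0.864, 0.034, 0.499]
force: [-7.4, -2.6, -8.0]
finger_gap: 0.105
```

Run:
```python
from lidang import *
lidang()
s=snap('side','s23.png'); t=snap('top','t23.png'); w=snap('wrist','w23.png')
cv2.imwrite('pics/z23.png',cv2.resize(s['image'][150:350,150:350,::-1],None,fx=3,fy=3,interpolation=cv2.INTER_CUBIC))
```

```text
t 24.2 tcp [0.5216 0.2268 0.2893] F [-7.36 -2.63 -7.98] gap 9.0 q [0.198 0.636 1.167 0.03  1.861 0.061]
[[-0.495 -0.138  0.858]
 [-0.07   0.99   0.119]
 [-0.866 -0.001 -0.5  ]]
lid from grasp pt 0.49369275078790303 tool tilt 0.5233812114979212 radius 0.21224830377595785 exp 0.2112486686348579
```

View pics/z23.png

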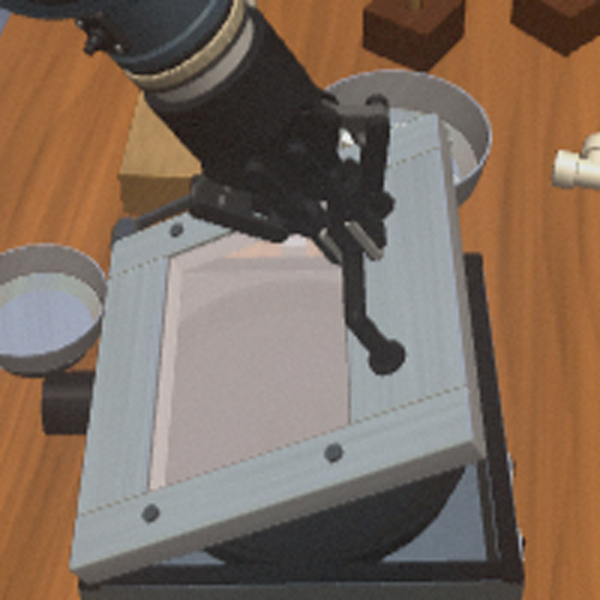

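View pics/t23.png

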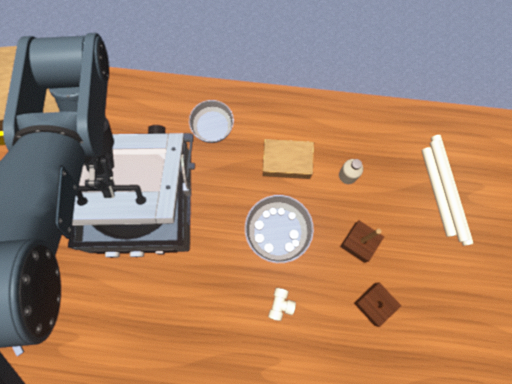

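View pics/w23.png

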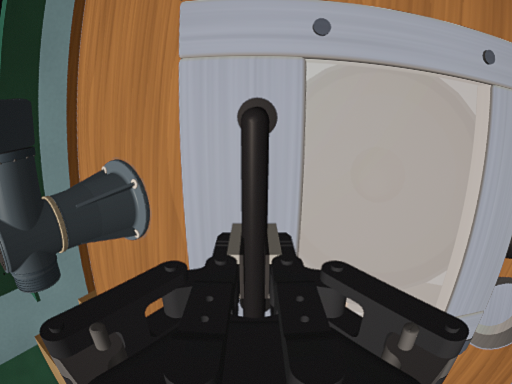

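```bash
cat > plane.py <<'E'
from lidang import *
def lidplane(s,approx,name):
    W=allw(s); H,X,Y=frame(p0); D=W-H; a=D@X; b=D@Y; c=D[...,2]
    # lid coordinates at approx angle
    ca,sa=np.cos(approx),np.sin(approx)
    u=-a*ca+c*sa; n=a*sa+c*ca
    m=(u>.02)&(u<.245)&(np.abs(b)<.125)&(np.abs(n-.011)<.012)&(s['depth']>0)
    # frame only (avoid pane): 
    m&=((np.abs(b)>.095)|(u>.2)|(u<.035))
    im=s['image'].astype(int); m&=(im.min(-1)>110)
    P=np.c_[u[m],b[m],np.ones(m.sum())]; z=n[m]
    for _ in range(5):
        k,*_r=np.linalg.lstsq(P,z,rcond=None); r=z-P@k; g=np.abs(r)<2.5*r.std(); P,z=P[g],z[g]
    print(name,'n',len(z),'tilt across',round(k[1],4),'offset',round(k[2],4),'angle',approx+np.arctan(k[0]),'rms',r.std())
E
python3 - <<'E'
from plane import *
for n in ('top0','s19','side0','t19'): lidplane(load(n+'.png'),0,n)
for a in (.49,.52):
    for n in ('t23','s23'): lidplane(load(n+'.png'),a,n)
E
```

```text
top0 n 4372 tilt across -0.0014 offset 0.0112 angle -0.0021315876085254673 rms 0.0017417969632759185
s19 n 4425 tilt across 0.0017 offset 0.0108 angle -0.0012297346338444864 rms 0.0012112968425678963
side0 n 4430 tilt across 0.0017 offset 0.0108 angle -0.001054821769000643 rms 0.0011470172377945312
t19 n 4050 tilt across -0.002 offset 0.0111 angle -0.0014833095099642476 rms 0.001739045705464433
t23 n 2484 tilt across 0.0 offset 0.0106 angle 0.4896775840839307 rms 0.001199572664047981
s23 n 3862 tilt across 0.0029 offset 0.0095 angle 0.49088745314484067 rms 0.000942885026984522
t23 n 2484 tilt across 0.0001 offset 0.0106 angle 0.4896898425773855 rms 0.0011993263549926773
s23 n 3855 tilt across 0.0029 offset 0.0095 angle 0.49091892096113005 rms 0.000942589514604289
```

Run:
```python
from plane import *
H,X,Y=frame(p0)
for nm in ('side0','s19','top0','t19'):
    s=load(nm+'.png'); W=allw(s)-H; a=W@X;b=W@Y;c=W[...,2]
    g=s['image'].astype(int)
    m=(s['depth']>0)&(np.abs(b+.149)<.006)&(a<-.02)&(a>-.125)&(c>.004)&(c<.09)&(g.max(-1)<120)
    ang=np.arctan2(c[m],-a[m]); r=np.hypot(a[m],c[m])
    print(nm,m.sum(),np.median(ang),[(round(lo,3),(np.round(np.median(ang[(r>lo)&(r<lo+.025)]),3),((r>lo)&(r<lo+.025)).sum())) for lo in (.025,.05,.075,.1)])
w=load('w20.png'); F=f(w); v,u=np.mgrid[0:384,0:512]; x=(u-w['cx'])/F;y=(v-w['cy'])/F;th=np.hypot(x,y); d=w['depth']
rr=d*np.tan(th); C=np.stack([rr*x/th,rr*y/th,d],-1)-w['t']; W=C@w['R']-H; a=W@X;b=W@Y;c=W[...,2]; g=w['image'].astype(int)
for lo,hi in ((-.16,-.140),):
    m=(d>0)&(b>-.1565)&(b<-.142)&(a<-.02)&(a>-.135)&(c>.0)&(c<.1)&(g.max(-1)<120)
    r=np.hypot(a,c); ang=np.arctan2(c,-a)
    print('w20',m.sum(),np.median(b[m]),[(lo2,np.median(ang[m&(r>lo2)&(r<lo2+.015)]).round(3),(m&(r>lo2)&(r<lo2+.015)).sum()) for lo2 in (.025,.04,.055,.07,.1,.115,.13)])
    k=np.polyfit(a[m],c[m],1); print(np.arctan(-k[0]),k[1])
```

```text
side0 69 0.5503138880201274 [(0.025, (np.float64(0.569), np.int64(14))), (0.05, (np.float64(0.551), np.int64(18))), (0.075, (np.float64(0.544), np.int64(16))), (0.1, (np.float64(0.566), np.int64(18)))]
s19 70 0.5482165754159791 [(0.025, (np.float64(0.586), np.int64(11))), (0.05, (np.float64(0.553), np.int64(14))), (0.075, (np.float64(0.535), np.int64(17))), (0.1, (np.float64(0.568), np.int64(19)))]
top0 95 0.5661951567950927 [(0.025, (np.float64(0.601), np.int64(14))), (0.05, (np.float64(0.592), np.int64(15))), (0.075, (np.float64(0.572), np.int64(19))), (0.1, (np.float64(0.557), np.int64(37)))]
t19 84 0.5659332795840669 [(0.025, (np.float64(0.621), np.int64(14))), (0.05, (np.float64(0.57), np.int64(14))), (0.075, (np.float64(0.575), np.int64(18))), (0.1, (np.float64(0.555), np.int64(29)))]
w20 1806 -0.14830244417434396 [(0.025, np.float64(0.538), np.int64(202)), (0.04, np.float64(0.527), np.int64(227)), (0.055, np.float64(0.531), np.int64(242)), (0.07, np.float64(0.534), np.int64(270)), (0.1, np.float64(0.55), np.int64(359)), (0.115, np.float64(0.522), np.int64(205)), (0.13, np.float64(0.522), np.int64(88))]
0.5347388052298634 -0.0004909579853125285
```

Run:
```python
from plane import *
H,X,Y=frame(p0)
w=load('w20.png'); g=w['image'].astype(int)
v,u=np.mgrid[0:384,0:512]
sel=(u<60)&(v>38)&(v<212)&(g.max(-1)<60)
pts=[]
A=[];
for q in np.argwhere(sel):
    xx,zz=onplane(w,(q[1],q[0]),H,X,Y,.1505)
    if -.14<xx<-.015 and abs(np.arctan2(zz,-xx)-.53)<.25: A.append((xx,zz))
A=np.array(A); print(len(A))
for lo in np.arange(.02,.135,.008):
    # rotate by .53
    m=.53; r=-A[:,0]*np.cos(m)+A[:,1]*np.sin(m); n=A[:,0]*np.sin(m)+A[:,1]*np.cos(m)
    k=(r>=lo)&(r<lo+.008)&(np.abs(n)<.02)
    if k.sum()>5: print(round(lo,3),k.sum(),np.percentile(n[k],[3,50,97]).round(4), ((np.percentile(n[k],3)+np.percentile(n[k],97))/2).round(4))
```

```text
1613
0.02 78 [-0.0059 -0.0013  0.0032] -0.0013
0.028 104 [-0.0079 -0.0021  0.003 ] -0.0024
0.036 111 [-0.0101 -0.0029  0.003 ] -0.0036
0.044 117 [-0.0115 -0.0023  0.0031] -0.0042
0.052 107 [-0.0135 -0.0017  0.0029] -0.0053
0.06 100 [-0.0154 -0.0008  0.0032] -0.0061
0.068 93 [-0.0041 -0.0004  0.0033] -0.0004
0.076 106 [-0.0034  0.0006  0.0123] 0.0045
0.084 137 [-0.0145 -0.0017  0.0031] -0.0057
0.092 203 [-0.0172 -0.0095  0.0026] -0.0073
0.1 70 [-0.0154 -0.0103 -0.0054] -0.0104
0.108 86 [-0.0035  0.      0.0034] -0.0001
0.116 112 [-0.0137  0.0005  0.0153] 0.0008
0.124 114 [-0.0152  0.001   0.0158] 0.0003
0.132 32 [-0.0001  0.0009  0.0019] 0.0009
```

>>> move_arm(
  deltas=[0,-4,0,1,0,0.3,0,0,-4,0,1,0,0.3,0,0,0,0,0,0,0,0,0,0,0,0,0,0,0,0,0,0,0,0,0,0],
)

```text
t: 24.85
tcp_pos: [0.5268, 0.2275, 0.2952]
tool_rot: [-0.06, 0.867, 0.034, 0.494]
force: [-7.7, -2.0, -6.7]
finger_gap: 0.102
```

Run:
```python
from plane import *
lidang()
s=snap('side','s24.png'); t=snap('top','t24.png')
for n in ('t24','s24'): lidplane(load(n+'.png'),.53,n)
cv2.imwrite('pics/z24.png',cv2.resize(t['image'][110:260,60:210,::-1],None,fx=4,fy=4,interpolation=cv2.INTER_CUBIC))
```

```text
t 24.85 tcp [0.5268 0.2275 0.2952] F [-7.69 -2.02 -6.69] gap 8.7 q [0.198 0.645 1.138 0.031 1.894 0.061]
[[-0.505 -0.138  0.852]
 [-0.072  0.99   0.118]
 [-0.86  -0.001 -0.51 ]]
lid from grasp pt 0.5312852988046666 tool tilt 0.5353700193018283 radius 0.21228462994129224 exp 0.2112486686348579
t24 n 2418 tilt across -0.0001 offset 0.0104 angle 0.5282085368332469 rms 0.0011139979157717705
s24 n 3798 tilt across 0.003 offset 0.0094 angle 0.5282865908226537 rms 0.0008909474282558653
```

View pics/z24.png

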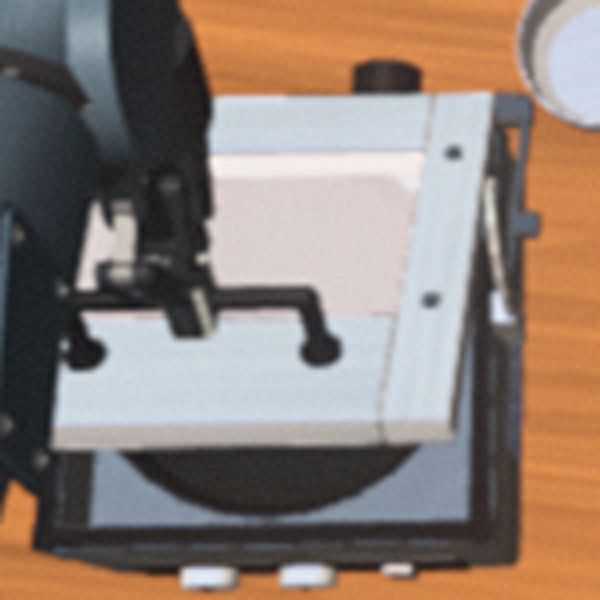

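>>> move_arm(
  deltas=[0,-0.5,0,0.1,0,0,0,0,0,0,0,0,0,0,0,0,0,0,0,0,0,0,0,0,0,0,0,0,0,0,0,0,0,0,0,0,0,0,0,0,0,0],
)

```text
t: 25.55
tcp_pos: [0.527, 0.2275, 0.2955]
tool_rot: [-0.06, 0.867, 0.034, 0.494]
force: [-7.1, -3.2, -7.8]
finger_gap: 0.109
```

Run:
```python
from plane import *
lidang()
s=snap('side','s25.png'); t=snap('top','t25.png')
for n in ('t25','s25'): lidplane(load(n+'.png'),.53,n)
W=allw(t); print('dowel top z',[ (W[v,u]).round(3) for v,u in ((231,379),(232,380),(233,379))])
t0=load('top0.png'); d=np.abs(t['image'].astype(int)-t0['image']).max(-1)
for nm,(x0,x1,y0,y1) in dict(tee=(265,300,285,325),carton=(258,320,135,182),bottle=(335,370,152,185),handhub=(183,200,155,175)).items(): print(nm,(d[y0:y1,x0:x1]>60).sum())
cv2.imwrite('pics/z25.png',cv2.resize(t['image'][130:330,230:430,::-1],None,fx=3,fy=3,interpolation=cv2.INTER_CUBIC))
```

```text
t 25.55 tcp [0.527  0.2275 0.2955] F [-7.06 -3.23 -7.82] gap 9.3 q [0.198 0.645 1.136 0.031 1.895 0.061]
[[-0.505 -0.138  0.852]
 [-0.072  0.99   0.118]
 [-0.86  -0.002 -0.511]]
lid from grasp pt 0.5328080933247472 tool tilt 0.5357794055005044 radius 0.21229090672405465 exp 0.2112486686348579
t25 n 2401 tilt across 0.0 offset 0.0105 angle 0.5294360624786765 rms 0.001148923819994089
s25 n 3785 tilt across 0.003 offset 0.0094 angle 0.530061410771367 rms 0.0008697430012317943
dowel top z [array([ 0.524, -0.344,  0.199]), array([ 0.522, -0.346,  0.199]), array([ 0.52 , -0.344,  0.199])]
tee 0
carton 0
bottle 0
handhub 0
```

View pics/z25.png

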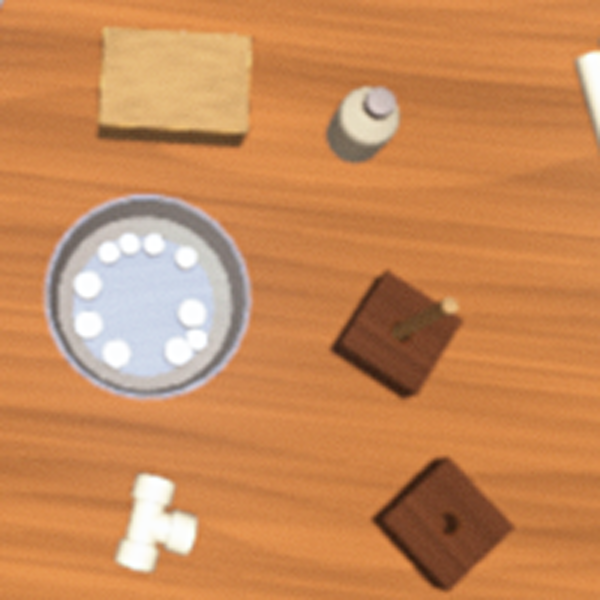

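The dowel stands in its hole with its top at 0.199 m. All ten pieces are in the bowl, the other items and the hand haven't moved, and the lid is steady at about 0.531 rad. I'm handing the job in.

```bash
python3 -c "
from station import job; print(job.sign_off())"
```

```text
the job is handed in; nothing more can be done
None
```

The job is done and handed in at about 25.7 s. The pieces are stirred, the dowel is back in its block, and the gripper is holding the lid in line with the setting hand.

- **Stirring:** I took the dowel from the farther block and stirred round the larger bowl. All ten pieces are still in it. Following them through the pictures, each has moved about 27 mm or more. That depends on telling identical pieces apart; under the least favourable matching, one or two would have moved only about 11 mm. The dowel tipped in the grip partway through and later came upright again.
- **Dowel:** It stands in the hole with its top 0.199 m above the table, against 0.198 m expected, and leans very slightly.
- **Lid:** Its angle is about 0.530 rad from the top and side depth pictures, and 0.533 rad from the arm's own position. It held steady while I waited.
- **Setting hand:** I read it at about 0.53 to 0.54 rad from a close wrist picture. A coarser fit from the side and top views gave 0.544 ± 0.02, and the top view's depth gave about 0.525, so the match to the lid is within about 0.01 rad. The hand has not moved.
- **Other items:** The tee, carton and bottle show no change between the first and last top pictures.

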